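Close the hay ball and hang up the chew hangers at the rabbit hutch

ROBOT

A 6-joint arm with a two-finger parallel gripper is mounted at the origin on the work surface. World frame = base frame: x ahead of the robot, y to its left, z up, the work surface at z = 0. Lengths are in m, angles in rad, forces in N, time in s.
With the tool pointing down it reaches from about 0.25 to 0.725 m from the base axis. Payload 4 kg.
Tool frame: the origin (TCP) lies midway between the tips of the shut fingers; the grasp point (between the pads) lies 19 mm behind it; z points along the fingers, x is the direction in which the jaws open and shut, and the axes are right-handed (so a half turn about z gives the same grasp; the last joint's range is limited). The gripper opens to 85 mm and grips with 20 to 120 N. Pads are 22 mm wide; open, the fingers measure 114 mm over their backs; the gripper's body (76 mm by 85 mm) begins 54 mm behind the grasp point. The pads swing forward as they close: fully open they stand 13 mm farther back than shut.
Start: joints at [1.209, 0.241, 0.005, 1.335, 0, 1.571], TCP at [0.177, 0.468, 0.231] pointing down, gripper open.
Joint ranges: [-2.72, 2.72], [-1.05, 1.87], [-1.09, 1.28], [-1.99, 2.15], [-1.42, 1.44], [-3.14, 3.14]. Speed limits (rad/s): [2.79, 2.79, 3.14, 3.14, 3.14, 3.14].

INTERFACE

Orientations are given as a unit quaternion [x, y, z, w].
In Python, from workcell import bot, vision, ticket gives the robot as it stands.
- The arm moves only by the tool play_rows, never from a script. Its argument "deltas" is one flat list of numbers, 5 for each row, row after row: the opening, from 0 (shut) to 1 (fully open), then the shift along the tool's x, y, z in units of 60 mm (1.0 is 60 mm), then the turn about the tool's z in degrees. A call has 1 to 12 rows; each row shifts and turns the pose as measured when the row begins, along the tool's axes as they then stand; what a row does not reach is not made up. A row lasts 1/8 s, in which the tool goes at most 62.5 mm and 10.7 degrees, less where a joint would pass 70% of its speed; a pose out of reach is approached as far as the arm can. A call is refused whole if a number of a shift passes 1 or a number of a turn 10.7, either way. A call with a gripper value outside its range is refused whole. The fingers move at their own pace and stop on an object; the grip force is fixed at half the most. Time passes only in rows, so rows that do not move let the fingers close. It gives the time, the measured TCP pose, the force and the opening at its end, in the units of the state.
- bot.get_obs(): the state, without advancing time (a new reading comes with each control period).
- vision.camera(name): name is "scene" or "top" or "wrist"; returns a dict with "color" (480x640x3 uint8, blue, green, red), "intrinsics" (3x3 intrinsics, pixels), "rvec" (rotation vector, rad) and "tvec" (3), from world to camera coordinates, as OpenCV has them. Camera axes: x right, y down, z forward; pixel columns grow to the right and rows downward; lengths in m; the calibration is good to about 2 mm. A picture is of the moment at which its call begins. There is no depth.
- ticket.job_done(): hands the job in, once; it reports no verdict.
The state is a dict: "clock": time; "joint_pos": joint angles; "joint_vel": joint speeds; "tau": joint torques, N m; "eef_pos": TCP position; "tool_rot": TCP orientation; "ft_force": force on the tool from outside, world axes, zero at the start; "ft_torque": the same for the moment, N m; "grip_width": finger opening in m.
Only numpy, scipy, OpenCV 4.12 (cv2) and the standard library are available. Lean on these libraries where they do the work, as an engineer would, in place of code of your own. Each camera call takes 0.05 s, during which the arm holds its last target. There are 200 camera calls.

TASK

Get the rabbit's feeding station ready: lay the loose round grille flat on the ledge inside the hay ball's mouth, then put the screw ring over it and turn it clockwise until its cross bar is in line with the two ribs on the ball. Also hang every chew hanger on the steel rail, sliding the rod in through the side gap of its C so that it hangs freely by the C, and leave the other things on the bench where they are.

Things in the scene. Friction and masses are not known exactly. Their poses are not given: they have to be found in the camera images.
- mouth (a point): Centre of the hay ball's mouth, level with the rim, 162 mm above the bench. z up; the x axis runs along the line of the ball's two ribs. Inside the rim is a recess of 72 mm diameter, 8 mm deep, with a ledge (56 mm hole) for the grille. The neck outside is 79 mm in diameter, 89 mm over two thread ramps, which lie on the rib line, each 50 degrees long.
- hayball: Wicker-look plastic hay ball, 150 mm, on a foot fixed to the bench, at the left, mouth up. Two ribs stick out of its shoulder on opposite sides, 55 to 81 mm from the axis, 30 to 46 mm below the rim: they mark where the ring's bar ends up. Origin on the axis at bench height, x along the rib line.
- grille_mid (a point): Loose round aluminium grille: disk of 68 mm diameter, 6 mm thick, bevelled lower edge, with a grip bar on top (36 mm along x, 14 mm wide along y, 16 mm high; 22 mm over all). The point lies on the axis, 11 mm above the underside; z up through the grip. Seated on the ledge, this point is 3 mm above the rim.
- ring_mid (a point): Screw ring of dark plastic, 102 mm outer diameter, 56 mm high; 18 mm deep skirt (93 mm inside) under a 5 mm flange with a 54 mm hole, and a cross bar over the top. Two thread tabs in the skirt, under the ends of the bar, leave 83 mm between them. The point lies on the axis, 28 mm above the underside, x along the bar. With the flange on the rim it is 10 mm above the rim.
- ring_bar (a point): Middle of the ring's cross bar (96 mm along x, 14 mm wide along y, 20 mm high), 46 mm above the ring's underside; the grille's grip fits below it. The ring drops fully onto the rim only with the bar 50 to 120 degrees (best 75) anticlockwise from the rib line seen from above; then it turns clockwise to home, in line with the ribs (a stop is 5 degrees past). Half a turn makes no difference.
- rail_mid (a point): Middle of the rod of the steel rail, fixed on the bench at the right: rod of 14 mm diameter, its centre line 120 mm above the bench, along the y axis of this point, between two posts 370 mm apart (20 mm thick, 132 mm high). x is level and square to the rod, pointing away from the robot.
- hanger1_mid (a point): Chew hanger, 130 mm high, standing on its wooden block (60 mm along x, 44 along y, 36 high). On the block an open C of 12 mm round bar in the x-z plane, 46 mm inside diameter, its gap facing the hanger's own +x. On top a grip tab (16 mm along x, 26 along y, from 100 to 130 mm above the underside). The point is the centre of the C, 68 mm above the underside. May be absent.
- hanger2_mid (a point): Chew hanger, the same as hanger1. The C's gap reaches from 16 mm below the C's centre to 8 mm above it, so the rod goes in best 4 mm below the centre; the C's lips reach 31 mm out from its centre. Hung up, the C's upper arc rests on the rod with this point about 15 mm below the rod's centre line. May be absent.
- hanger3_mid (a point): Chew hanger, the same as hanger1 and hanger2; the point is the centre of its C. May be absent.
- hanger4_mid (a point): Chew hanger, the same as hanger1 and hanger2; the point is the centre of its C. May be absent.
- hanger5_mid (a point): Chew hanger, the same as hanger1 and hanger2; the point is the centre of its C. May be absent.
- bowl: Bystander: stoneware bowl, 136 mm across, 52 mm high, standing at the far left. Origin at its underside.
- flea_comb: Bystander: steel flea comb lying flat, 130 mm long, between the hay ball and the rail. Origin at its underside.
- scoop: Bystander: blue plastic pooper scoop, 290 mm long, lying beyond the rail. Origin at its underside.
- litter_pan: Bystander: white plastic litter pan, 360 x 240 x 90 mm, at the right edge. Origin at its underside.
- pellet_tub: Bystander: white-capped jar of 90 mm diameter, 110 mm high, at the far edge. Origin at its underside.
- salt_lick: Bystander: round salt lick, 64 mm across, 45 mm high, beside the rail at the right. Origin at its underside.
Things that resemble listed ones, but are neither listed nor needed, are in the scene too. Leave any yellow look-alike of the part that bears hanger3_mid alone.

How it is judged:
By the outcome, as a careful person would: the job done as asked, in the order asked, and still so for the second after the job is handed in, with the robot touching nothing.
Of hanger1, hanger2, hanger3, hanger4, hanger5 only 3 to 5 are there at a start; the rules pass over those that are not, and their reading is None.
At some moment in a run one of grille, ring may be knocked a few centimetres aside while the robot is not near it.
It also fails if it takes over 210 s, if anything falls off the work surface, if the arm or the gripper's body presses on something with over 40 N, if the wrist force passes 120 N, or if a joint passes its speed limit or range.

## Working session

There is one attempt and no reset: what is moved stays moved. The work goes in short steps, Python scripts to look and compute and a tool call to move; the robot and the scene stay as the last step left them, time stands still between calls to the robot, and variables do not carry over. Pictures are saved under pics/ and viewed, about 12 in all and at most 16, crops included, and the job is handed in when it is done.

Besides the shell and the picture viewer there is one more tool, called by a JSON object that holds its "method" and its "body", one argument or row to a line. play_rows: Moves the arm, as the interface text tells. Its arguments: {"type":"object","properties":{"deltas":{"type":"array"}},"required":["deltas"]}

```bash
ls; mkdir -p pics; cat > h.py <<'E'
import numpy as np, cv2
from workcell import bot, vision, ticket
from scipy.spatial.transform import Rotation as R
def cam(n,save=None):
    c=vision.camera(n)
    if save: cv2.imwrite(f'pics/{save}.png',c['color'])
    np.savez(f'/tmp/{n}.npz',**c)
    return c
def load(n): return dict(np.load(f'/tmp/{n}.npz'))
def ray(c,u,v):
    M=cv2.Rodrigues(np.array(c['rvec'],float))[0]; t=np.array(c['tvec'],float).ravel()
    d=M.T@np.linalg.solve(np.array(c['intrinsics']),[u,v,1.]); return -M.T@t,d
def onz(c,u,v,z):
    o,d=ray(c,u,v); return o+d*(z-o[2])/d[2]
def proj(c,p):
    return cv2.projectPoints(np.array(p,float).reshape(-1,3),np.array(c['rvec'],float),np.array(c['tvec'],float),np.array(c['intrinsics'],float),None)[0].reshape(-1,2)
def st():
    o=bot.get_obs(); r=R.from_quat(o['tool_rot']).as_matrix()
    print('t',round(o['clock'],2),'p',np.round(o['eef_pos'],4),'xax',np.round(r[:,0],3),'z',np.round(r[:,2],3),'F',np.round(o['ft_force'],1),'w',round(float(o['grip_width']),4),'q',np.round(o['joint_pos'],2))
    return np.array(o['eef_pos']),r
E
python3 - <<'E'
from h import *
st()
for n in('scene','top','wrist'):
    c=cam(n,n+'0'); print(n,np.round(ray(c,320,240)[0],3),np.round(ray(c,320,240)[1],2),c['intrinsics'][0][0])
E
```

```text
pics
t 0.0 p [0.1767 0.467  0.2304] xax [ 0.354  0.935 -0.002] z [-0.001 -0.002 -1.   ] F [ 0.5 -0.3 -0.3] w 0.0851 q [1.21 0.24 0.   1.34 0.   1.57]
scene [ 1.729 -0.37   1.083] [-0.75  0.22 -0.62] 550.1837620573763
top [ 0.407 -0.065  1.412] [ 0.13  0.02 -0.99] 507.67531766226944
wrist [0.11  0.494 0.373] [ 0.27 -0.12 -0.96] 388.64269880912445
```

View pics/top0.png

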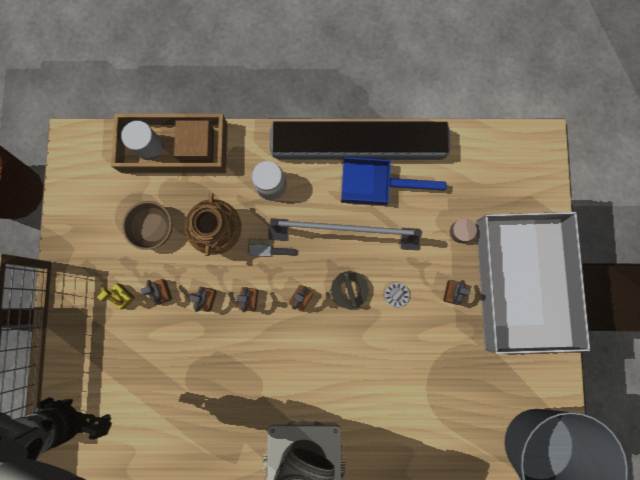

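View pics/scene0.png

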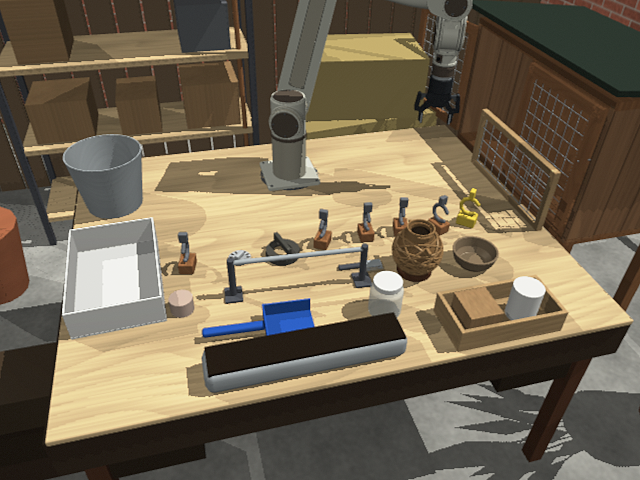

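```bash
python3 - <<'E'
from h import *
c=load('top'); im=c['color']
a=cv2.resize(im[272:322,95:295],None,fx=4,fy=4,interpolation=cv2.INTER_CUBIC)
b=cv2.resize(im[265:315,285:485],None,fx=4,fy=4,interpolation=cv2.INTER_CUBIC)
d=cv2.resize(im[190:260,175:300],None,fx=4,fy=4,interpolation=cv2.INTER_CUBIC)
d=cv2.copyMakeBorder(d,0,0,0,300,cv2.BORDER_CONSTANT)
cv2.imwrite('pics/crop1.png',cv2.vconcat([a,b,d[:200]]))
def P(n,u,v,z): print(n,np.round(onz(c,u,v,z),3))
P('mouth',208,222,.162);P('railL',278,222,.12);P('railR',415,233,.12)
for i,(u,v) in enumerate([(157,292),(203,299),(248,299),(302,297),(457,292)]):P('h%d'%i,u,v,.07)
P('ring',350,290,.04);P('grille',397,295,.01)
E
```

```text
mouth [0.618 0.235 0.162]
railL [0.625 0.064 0.12 ]
railR [ 0.597 -0.288  0.12 ]
h0 [0.446 0.385 0.07 ]
h1 [0.428 0.263 0.07 ]
h2 [0.428 0.145 0.07 ]
h3 [0.434 0.003 0.07 ]
h4 [ 0.448 -0.404  0.07 ]
ring [ 0.454 -0.124  0.04 ]
grille [ 0.441 -0.254  0.01 ]
```

View pics/crop1.png

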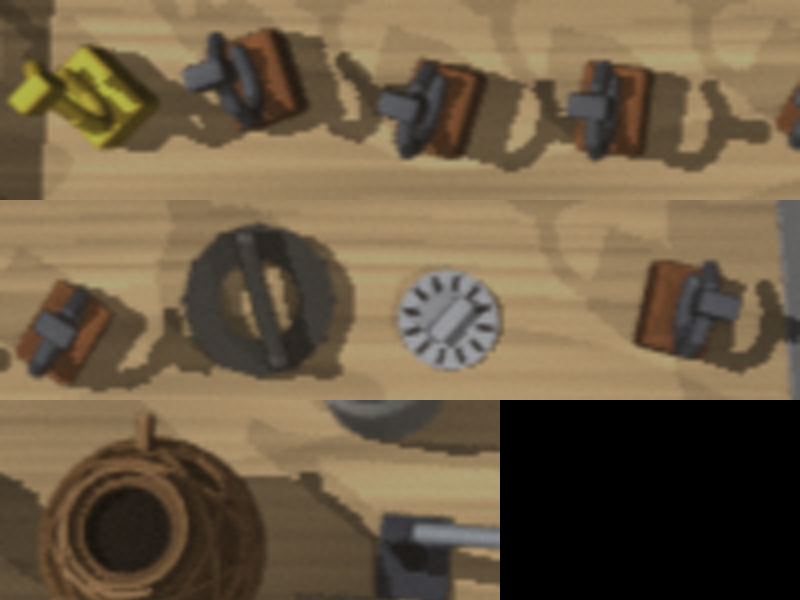

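{"method": "play_rows", "body": {
  "deltas": [1,-0.75,0.64,-0.05,0,1,-0.75,0.64,-0.05,0,1,-0.75,0.64,-0.05,0,1,-0.75,0.64,-0.05,0,1,-0.75,0.64,-0.05,0,1,-0.75,0.64,-0.05,0,1,-0.75,0.64,-0.05,0,1,-0.75,0.64,-0.05,0,1,-0.75,0.64,-0.05,0,1,-0.75,0.64,-0.05,0,1,-0.75,0.64,-0.05,0,1,-0.75,0.64,-0.05,0]
}}

```text
clock: 1.65
eef_pos: [0.4238, -0.2175, 0.2677]
tool_rot: [0.82, 0.572, 0.001, 0.002]
ft_force: [1.5, 0.8, 0.8]
grip_width: 0.085
```

{"method": "play_rows", "body": {
  "deltas": [1,0,0,0,9.5,1,0,0,0,9.5,1,0,0,0,0]
}}

```text
clock: 2.02
eef_pos: [0.424, -0.2225, 0.2652]
tool_rot: [0.907, 0.421, 0.0, 0.001]
ft_force: [-0.0, -0.3, 0.1]
grip_width: 0.0854
```

```bash
cat >> h.py <<'E'
def go(p,yaw=None,q=True):
    "tool-frame shift in units of 60mm at the yaw after turning; turn in deg (tool z)"
    p0,r=st(); y0=np.degrees(np.arctan2(r[1,0],r[0,0])); turn=0
    if yaw is not None: turn=-((yaw-y0+90)%180-90)
    y=np.radians(y0-turn); d=np.array(p)-p0
    f=lambda y:np.round([(d[0]*np.cos(y)+d[1]*np.sin(y))/.06,(d[0]*np.sin(y)-d[1]*np.cos(y))/.06,-d[2]/.06],3)
    print('yaw',round(y0,1),'turn',round(turn,1),'shift before turn',f(np.radians(y0)),'after turn',f(y),'d mm',np.round(d*1000,1))
E
python3 - <<'E'
from h import *
st(); c=cam('wrist','w1'); print(np.round(ray(c,320,240),3))
E
```

```text
t 2.02 p [ 0.424  -0.2225  0.2652] xax [ 0.645  0.764 -0.   ] z [ 0.001 -0.001 -1.   ] F [-0.  -0.3  0.1] w 0.0854 q [-0.48  0.18  0.02  1.41 -0.    0.22]
[[ 0.369 -0.175  0.407]
 [ 0.216 -0.201 -0.956]]
```

View pics/w1.png

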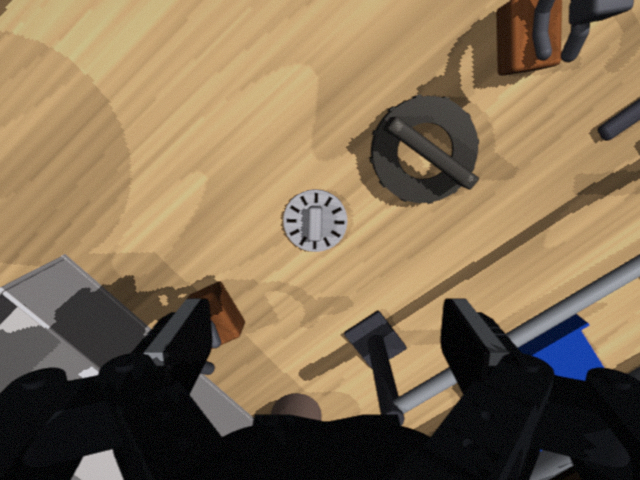

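```bash
cat > m.py <<'E'
from h import *
def big(mask,roi):
    x0,y0,x1,y1=roi; m=np.zeros_like(mask); m[y0:y1,x0:x1]=mask[y0:y1,x0:x1]
    m=cv2.morphologyEx(m,cv2.MORPH_CLOSE,np.ones((5,5)))
    cs=cv2.findContours(m,cv2.RETR_EXTERNAL,cv2.CHAIN_APPROX_NONE)[0]
    return max(cs,key=cv2.contourArea)
E
python3 - <<'E'
from m import *
c=load('wrist'); hsv=cv2.cvtColor(c['color'],cv2.COLOR_BGR2HSV)
k=big(((hsv[...,1]<50)&(hsv[...,2]>60)).astype(np.uint8)*255,(265,170,365,270))
e=cv2.fitEllipse(k); print('grille ell',e, onz(c,*e[0],.004))
# bar: brightest top
g=cv2.cvtColor(c['color'],cv2.COLOR_BGR2GRAY); print(g[222,295:336])
k2=big(((hsv[...,2]<95)).astype(np.uint8)*255,(340,80,500,215))
e=cv2.fitEllipse(cv2.convexHull(k2)); print('ring',e,cv2.boundingRect(k2))
a,b=onz(c,393,122,.056),onz(c,472,184,.056)
print('bar ends',a,b,(a+b)/2,np.linalg.norm(a-b),np.degrees(np.arctan2(*(a-b)[1::-1])))
a,b=onz(c,315,207,.022),onz(c,316,240,.022)
print('grip',a,b,(a+b)/2,np.linalg.norm(a-b),np.degrees(np.arctan2(*(a-b)[1::-1])))
E
```

```text
grille ell ((314.8017272949219, 220.25094604492188), (61.256675720214844, 63.37736892700195), 93.1622543334961) [ 0.43998714 -0.24980602  0.004     ]
[ 97 132 161 174 178 180 165 131 101  90  94  93  94 100 121 145 164 173
 169 174 170 169 175 176 169 156 142 141 151 148 150 152 152 152 151 151
 152 148 126  80  30]
ring ((424.88983154296875, 145.2125701904297), (115.59757995605469, 134.33277893066406), 77.7972183227539) (348, 86, 131, 119)
bar ends [ 0.40781473 -0.13095272  0.056     ] [ 0.4970705  -0.10892921  0.056     ] [ 0.45244261 -0.11994097  0.056     ] 0.09193272898236708 -166.1393558013666
grip [ 0.42646041 -0.2373131   0.022     ] [ 0.45369125 -0.25925525  0.022     ] [ 0.44007583 -0.24828418  0.022     ] 0.03497108350599466 141.13871650199536
```

```bash
python3 -c "
from h import *
go([.440,-.2493,.03],51.1)"
```

```text
t 2.08 p [ 0.424  -0.2223  0.2653] xax [ 0.644  0.765 -0.   ] z [ 0.001 -0.001 -1.   ] F [-0.9  0.   0.1] w 0.0853 q [-0.48  0.18  0.02  1.41 -0.    0.22]
yaw 49.9 turn -1.2 shift before turn [-0.172  0.494  3.921] after turn [-0.183  0.49   3.921] d mm [  16.   -27.  -235.3]
```

{"method": "play_rows", "body": {
  "deltas": [0.6,-0.09,0.25,0.5,-1.2,0.6,-0.09,0.24,0.8,0,0.6,0,0,0.8,0,0.6,0,0,0.8,0,0.6,0,0,0.8,0,0.6,0,0,0.2,0,0.6,0,0,0,0]
}}

```text
clock: 2.95
eef_pos: [0.4442, -0.2495, 0.0287]
tool_rot: [0.897, 0.441, 0.003, 0.004]
ft_force: [-0.9, -1.1, 0.5]
grip_width: 0.051
```

```bash
python3 -c "
from h import *
go([.440,-.2493,.009],51.1)
c=cam('wrist','w2')"
```

```text
t 2.95 p [ 0.4442 -0.2495  0.0287] xax [0.61  0.792 0.001] z [ 0.009 -0.005 -1.   ] F [-0.9 -1.1  0.5] w 0.051 q [-0.51  0.44 -0.29  0.83 -0.    0.14]
yaw 52.4 turn 1.3 shift before turn [-0.04  -0.058  0.328] after turn [-0.042 -0.057  0.328] d mm [ -4.2   0.2 -19.7]
```

View pics/w2.png

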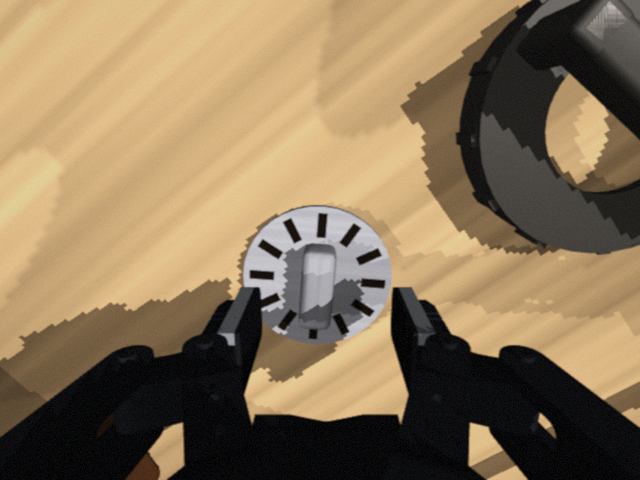

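```bash
python3 -c "
from h import *
c=load('wrist'); print(onz(c,318,286,.022)); hsv=cv2.cvtColor(c['color'],cv2.COLOR_BGR2HSV)
go(onz(c,318,286,.022)*[1,1,0]+[0,0,.008],51.1)"
```

```text
[ 0.4378961  -0.24714713  0.022     ]
t 3.0 p [ 0.4445 -0.2497  0.0293] xax [0.61  0.792 0.001] z [ 0.009 -0.005 -1.   ] F [-0.5 -0.2  0. ] w 0.0508 q [-0.51  0.43 -0.29  0.83 -0.    0.14]
yaw 52.4 turn 1.3 shift before turn [-0.034 -0.114  0.355] after turn [-0.037 -0.113  0.355] d mm [ -6.6   2.5 -21.3]
```

{"method": "play_rows", "body": {
  "deltas": [0.6,-0.035,-0.09,0,1.3,0.6,0,0,0.25,0,0.6,0,0,0.1,0,0,0,0,0,0,0,0,0,0,0,0,0,0,0,0,0,0,0,0,0,0,0,0,0,0]
}}

```text
clock: 4.0
eef_pos: [0.4426, -0.2502, 0.0118]
tool_rot: [0.902, 0.431, 0.006, 0.009]
ft_force: [0.1, 0.1, -0.9]
grip_width: 0.0123
```

```bash
python3 -c "
from h import *
st()"
```

```text
t 4.0 p [ 0.4426 -0.2502  0.0118] xax [0.629 0.778 0.003] z [ 0.018 -0.01  -1.   ] F [ 0.1  0.1 -0.9] w 0.0123 q [-0.51  0.45 -0.32  0.78 -0.    0.17]
```

{"method": "play_rows", "body": {
  "deltas": [0,0,0,-0.4,0,0,0,0,-0.8,0,0,0,0,-0.8,0,0,0,0,-0.8,0,0,0,0,-0.8,0,0,0,0,-0.7,0]
}}

```text
clock: 4.75
eef_pos: [0.435, -0.2458, 0.2722]
tool_rot: [0.902, 0.431, 0.002, 0.004]
ft_force: [0.8, -0.9, -0.3]
grip_width: 0.0116
```

{"method": "play_rows", "body": {
  "deltas": [0,0.82,-0.39,0,0,0,0.82,-0.39,0,0,0,0.82,-0.39,0,0,0,0.82,-0.39,0,0,0,0.82,-0.39,0,0,0,0.82,-0.39,0,0,0,0.82,-0.39,0,0,0,0.82,-0.39,0,0,0,0.82,-0.39,0,0,0,0,0,0,0]
}}

```text
clock: 6.0
eef_pos: [0.5566, 0.2434, 0.2723]
tool_rot: [0.903, 0.429, 0.005, 0.008]
ft_force: [0.3, -1.1, -0.8]
grip_width: 0.012
```

{"method": "play_rows", "body": {
  "deltas": [0,0,0,0,-9.8,0,0,0,0,-9.8,0,0,0,0,-9.8,0,0,0,0,-9.8,0,0,0,0,-9.8,0,0,0,0,0]
}}

```text
clock: 6.75
eef_pos: [0.5548, 0.2391, 0.2702]
tool_rot: [0.635, 0.772, -0.002, 0.009]
ft_force: [0.3, -0.0, -0.7]
grip_width: 0.0121
```

```bash
python3 -c "
from h import *
st();c=cam('wrist','w3');st()"
```

```text
t 6.75 p [0.5548 0.2391 0.2702] xax [-0.193  0.981 -0.016] z [ 0.011 -0.014 -1.   ] F [ 0.3 -0.  -0.7] w 0.0121 q [ 0.42  0.44  0.39  1.52 -0.02  0.22]
t 6.8 p [0.5548 0.2392 0.2703] xax [-0.193  0.981 -0.016] z [ 0.011 -0.014 -1.   ] F [-1.1  0.  -0.3] w 0.0121 q [ 0.42  0.44  0.39  1.52 -0.02  0.22]
```

View pics/w3.png

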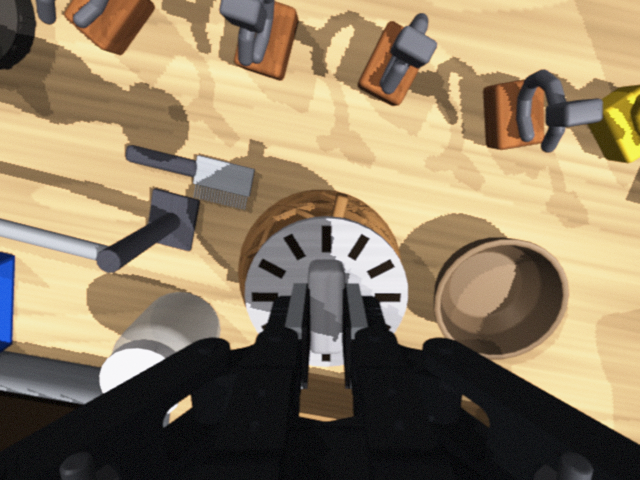

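{"method": "play_rows", "body": {
  "deltas": [0,-0.68,0.5,0,0,0,-0.68,0.5,0,0,0,0,0,0,10.1,0,0,0,0,10.1,0,0,0,0,10.1,0,0,0,0,10.1,0,0,0,0,10.1,0,0,0,0,10.1,0,0,0,0,10.1,0,0,0,0,10.1,0,0,0,0,10.1,0,0,0,0,0]
}}

```text
clock: 8.3
eef_pos: [0.6304, 0.1628, 0.2704]
tool_rot: [0.999, 0.045, 0.003, 0.008]
ft_force: [-0.4, -0.2, -1.2]
grip_width: 0.0123
```

```bash
python3 -c "
from h import *
st();c=cam('wrist','w4');st()"
```

```text
t 8.3 p [0.6304 0.1628 0.2704] xax [0.996 0.09  0.005] z [ 0.007 -0.016 -1.   ] F [-0.4 -0.2 -1.2] w 0.0123 q [ 0.26  0.55  0.57  1.59 -0.02  1.74]
t 8.35 p [0.6305 0.1628 0.2704] xax [0.996 0.091 0.005] z [ 0.007 -0.016 -1.   ] F [-0.6 -0.7 -0.8] w 0.012 q [ 0.26  0.55  0.57  1.59 -0.02  1.74]
```

View pics/w4.png

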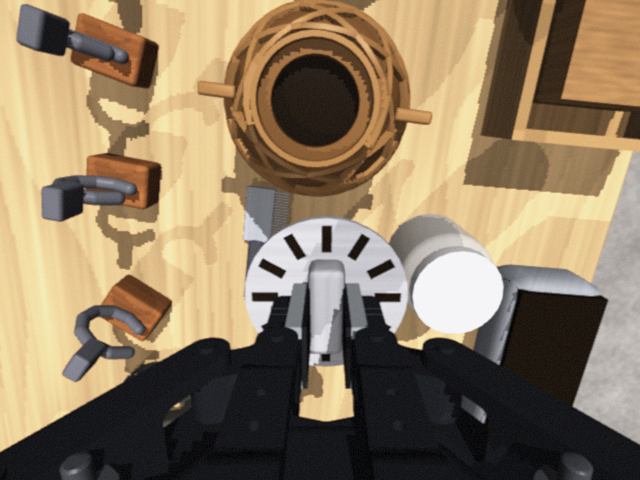

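```bash
python3 - <<'E'
from m import *
c=load('wrist'); im=c['color']; hsv=cv2.cvtColor(im,cv2.COLOR_BGR2HSV)
V=hsv[...,2]
k=big((V<70).astype(np.uint8)*255,(240,30,390,160)); e=cv2.fitEllipse(k); print('hole',e,onz(c,*e[0],.154), e[1][0]/388.6*(.412-.154))
for z in(.124,.13):
    a,b=onz(c,199,88,z),onz(c,431,117,z); print('ribs',a,b,(a+b)/2,np.linalg.norm(a-b),np.degrees(np.arctan2(*(b-a)[1::-1])))
# disk edge upper half: circle fit on plane
m=((hsv[...,1]<40)&(V>110)).astype(np.uint8)*255
p,_=st(); z=p[2]-.009
pts=[]
for v in range(222,300,3):
    r=np.flatnonzero(m[v,240:412]); pts+= [onz(c,240+r[0],v,z)[:2],onz(c,240+r[-1],v,z)[:2]]
pts=np.array(pts);A=np.c_[2*pts,np.ones(len(pts))];s=np.linalg.lstsq(A,(pts**2).sum(1),rcond=None)[0]
print('disk',s[:2],np.sqrt(s[2]+s[:2]@s[:2]),'offset from tcp',s[:2]-p[:2])
t=load('top'); print('top mouth',onz(t,207.5,222,.155))
E
```

```text
hole ((314.77349853515625, 99.88897705078125), (86.62825775146484, 91.49237060546875), 173.1832275390625) [0.61647161 0.24559461 0.154     ] 0.05751438625804922
ribs [0.53526052 0.24700738 0.124     ] [0.69878708 0.24263729 0.124     ] [0.6170238  0.24482234 0.124     ] 0.16358493932104642 -1.5308088538646885
ribs [0.53708598 0.2468052  0.13      ] [0.69720083 0.24252629 0.13      ] [0.61714341 0.24466575 0.13      ] 0.16017201863853325 -1.5308088538646842
t 8.35 p [0.6305 0.1628 0.2704] xax [0.996 0.091 0.005] z [ 0.007 -0.016 -1.   ] F [-0.6 -0.7 -0.8] w 0.012 q [ 0.26  0.55  0.57  1.59 -0.02  1.74]
disk [0.63044463 0.1779038 ] 0.035036348145772465 offset from tcp [-5.67610634e-06  1.51218935e-02]
top mouth [0.6187087  0.23787632 0.155     ]
```

```bash
python3 - <<'E'
from h import *
c=load('wrist'); p,r=st()
for y in(-.034,-.018,-.011,0,.011,.018,.034):
    print(y,[np.round(proj(c,p+r@[0.006,y,z])[0],0).tolist() for z in(-.03,-.019,-.01,0,.01)])
E
python3 - <<'E'
import cv2
im=cv2.imread('pics/w4.png')
cv2.imwrite('pics/c4.png',cv2.resize(im[205:425,220:430],None,fx=2.7,fy=2.7,interpolation=cv2.INTER_CUBIC))
E
```

```text
t 8.35 p [0.6305 0.1628 0.2704] xax [0.996 0.091 0.005] z [ 0.007 -0.016 -1.   ] F [-0.6 -0.7 -0.8] w 0.012 q [ 0.26  0.55  0.57  1.59 -0.02  1.74]
-0.034 [[346.0, 253.0], [344.0, 242.0], [343.0, 235.0], [342.0, 227.0], [341.0, 221.0]]
-0.018 [[345.0, 301.0], [344.0, 287.0], [342.0, 277.0], [341.0, 267.0], [340.0, 258.0]]
-0.011 [[345.0, 321.0], [343.0, 305.0], [342.0, 294.0], [341.0, 283.0], [340.0, 274.0]]
0 [[344.0, 351.0], [343.0, 333.0], [342.0, 321.0], [341.0, 309.0], [340.0, 298.0]]
0.011 [[344.0, 379.0], [343.0, 360.0], [342.0, 346.0], [341.0, 333.0], [340.0, 321.0]]
0.018 [[344.0, 397.0], [342.0, 377.0], [341.0, 362.0], [340.0, 348.0], [340.0, 335.0]]
0.034 [[343.0, 435.0], [342.0, 413.0], [341.0, 397.0], [340.0, 381.0], [339.0, 367.0]]
```

View pics/c4.png

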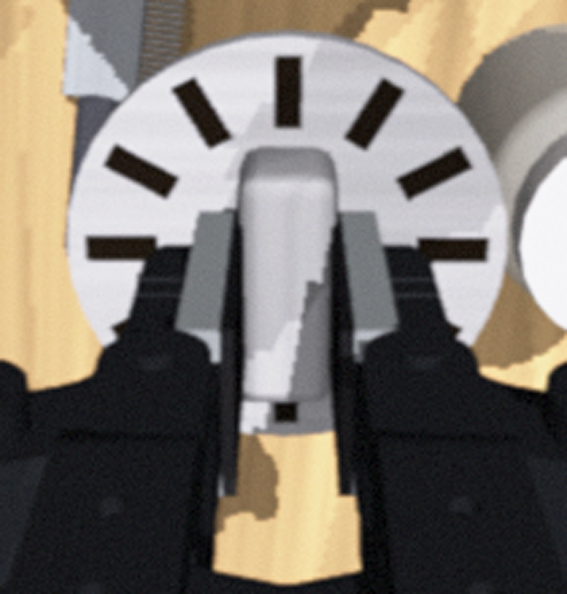

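{"method": "play_rows", "body": {
  "deltas": [0,-0.05,-0.66,0,0,0,-0.05,-0.67,0,0,0,0,0,0.7,0,0,0,0,0.7,0,0,0,0,0,0]
}}

```text
clock: 8.98
eef_pos: [0.6181, 0.242, 0.184]
tool_rot: [0.999, 0.049, 0.004, 0.008]
ft_force: [0.6, -0.2, -0.1]
grip_width: 0.0121
```

```bash
python3 -c "
from h import *
go([.6173,.2417,.172])"
```

```text
t 8.97 p [0.6181 0.242  0.184 ] xax [0.995 0.098 0.008] z [ 0.009 -0.015 -1.   ] F [ 0.6 -0.2 -0.1] w 0.0121 q [ 0.38  0.59  0.42  1.39 -0.02  1.85]
yaw 5.6 turn 0 shift before turn [-0.014  0.003  0.2  ] after turn [-0.014  0.003  0.2  ] d mm [ -0.8  -0.3 -12. ]
```

{"method": "play_rows", "body": {
  "deltas": [0,-0.014,0,0.1,0,0,0,0,0.1,0,0,0,0,0.06,0,0,0,0,0.04,0]
}}

```text
clock: 9.48
eef_pos: [0.6207, 0.242, 0.1714]
tool_rot: [0.999, 0.049, 0.009, 0.006]
ft_force: [-1.0, -0.1, -0.9]
grip_width: 0.0123
```

```bash
python3 -c "
from h import *
go([.6173,.2417,.166])"
```

```text
t 9.47 p [0.6207 0.242  0.1714] xax [0.995 0.098 0.017] z [ 0.018 -0.012 -1.   ] F [-1.  -0.1 -0.9] w 0.0123 q [ 0.38  0.6   0.39  1.35 -0.02  1.85]
yaw 5.6 turn 0 shift before turn [-0.058 -0.     0.089] after turn [-0.058 -0.     0.089] d mm [-3.4 -0.3 -5.4]
```

{"method": "play_rows", "body": {
  "deltas": [0,-0.075,0,0.05,0,0,-0.02,0,0.06,0,0,-0.02,0,0.06,0]
}}

```text
clock: 9.85
eef_pos: [0.6167, 0.2418, 0.1658]
tool_rot: [0.999, 0.049, 0.014, 0.005]
ft_force: [-0.1, -1.6, 19.5]
grip_width: 0.0126
```

```bash
python3 -c "
from h import *
go([.6173,.2417,.166])"
```

```text
t 9.85 p [0.6167 0.2418 0.1658] xax [0.995 0.098 0.027] z [ 0.028 -0.009 -1.   ] F [-0.1 -1.6 19.5] w 0.0126 q [ 0.38  0.58  0.35  1.31 -0.02  1.86]
yaw 5.6 turn 0 shift before turn [ 0.01   0.003 -0.004] after turn [ 0.01   0.003 -0.004] d mm [ 0.6 -0.1  0.2]
```

{"method": "play_rows", "body": {
  "deltas": [0.4,0,0,0,0,0.4,0,0,0,0,0.4,0,0,-0.3,0,0.4,0,0,-0.8,0,0.4,0,0,-0.8,0,0.6,0,0.5,-0.2,0,1,0,0.8,0,0,1,0,0,0,0]
}}

```text
clock: 10.85
eef_pos: [0.6185, 0.1641, 0.2917]
tool_rot: [0.999, 0.05, 0.009, 0.007]
ft_force: [-0.3, -0.3, 0.5]
grip_width: 0.0841
```

```bash
python3 - <<'E'
from h import *
st();c=cam('wrist','w5'); x,y=proj(c,[.617,.245,.16])[0].astype(int); print(x,y)
cv2.imwrite('pics/c5.png',cv2.resize(c['color'][max(y-90,0):y+90,max(x-120,0):x+120],None,fx=3,fy=3,interpolation=cv2.INTER_CUBIC))
E
```

```text
t 10.85 p [0.6185 0.1641 0.2917] xax [0.995 0.101 0.017] z [ 0.019 -0.012 -1.   ] F [-0.3 -0.3  0.5] w 0.0841 q [ 0.27  0.52  0.56  1.6  -0.02  1.74]
332 106
```

View pics/c5.png

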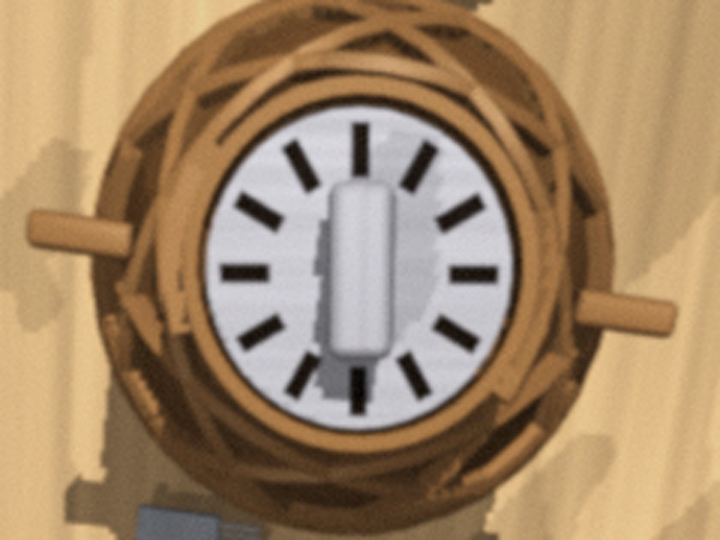

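{"method": "play_rows", "body": {
  "deltas": [1,-0.45,0.86,0,0,1,-0.45,0.86,0,0,1,-0.45,0.86,0.2,0,1,-0.45,0.86,0.2,0,1,-0.45,0.86,0.2,0]
}}

```text
clock: 11.52
eef_pos: [0.5109, -0.1034, 0.2506]
tool_rot: [0.998, 0.059, 0.007, 0.005]
ft_force: [0.7, -0.7, -0.2]
grip_width: 0.0854
```

{"method": "play_rows", "body": {
  "deltas": [1,0,0,0,-9.8,1,0,0,0,-9.8,1,0,0,0,-9.8,1,0,0,0,-9.8,1,0,0,0,-9.8,1,0,0,0,-9.8,1,0,0,0,-9.8,1,0,0,0,-9.8,1,0,0,0,-9.8,1,0,0,0,-9.8,1,0,0,0,0]
}}

```text
clock: 12.9
eef_pos: [0.5078, -0.0956, 0.2416]
tool_rot: [0.586, 0.811, -0.001, -0.001]
ft_force: [0.4, 1.1, 0.0]
grip_width: 0.0854
```

```bash
python3 -c "
from h import *
st();c=cam('wrist','w6');st();print(proj(c,[.4524,-.12,.056]))"
```

```text
t 12.9 p [ 0.5078 -0.0956  0.2416] xax [-0.314  0.949  0.   ] z [-0.004 -0.001 -1.   ] F [0.4 1.1 0. ] w 0.0854 q [-0.19  0.27  0.07  1.38 -0.   -0.5 ]
t 12.95 p [ 0.5078 -0.0956  0.2416] xax [-0.313  0.95   0.001] z [-0.004 -0.001 -1.   ] F [-0.1 -0.2 -1.1] w 0.0853 q [-0.19  0.27  0.07  1.38 -0.   -0.5 ]
[[316.64411659 135.32596033]]
```

View pics/w6.png

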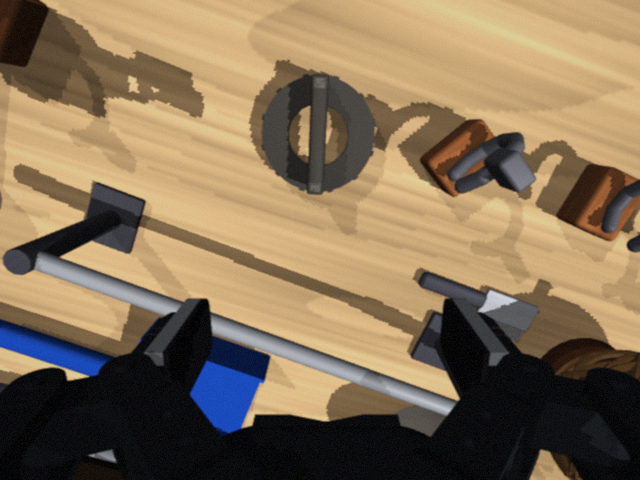

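```bash
python3 - <<'E'
from m import *
c=load('wrist')
a,b=onz(c,320,77,.056),onz(c,316,191,.056)
print(a,b,(a+b)/2,np.linalg.norm(a-b),np.degrees(np.arctan2(*(b-a)[1::-1])))
hsv=cv2.cvtColor(c['color'],cv2.COLOR_BGR2HSV)
k=big((hsv[...,2]<90).astype(np.uint8)*255,(255,68,380,200)); x,y,w,h=cv2.boundingRect(k); print(x,y,w,h)
g=cv2.cvtColor(c['color'],cv2.COLOR_BGR2GRAY); print(g[150,255:385].tolist())
# rod profile
for u in(80,150,250,300,380):
    col=g[:,u]; v0=int(262+(u-40)*.34); print(u,v0,col[v0-14:v0+15].tolist())
go([*((a+b)/2)[:2],.06],104.5)
E
```

```text
[ 0.40922376 -0.13123033  0.056     ] [ 0.49628732 -0.10633798  0.056     ] [ 0.45275554 -0.11878415  0.056     ] 0.09055215374154318 15.955766852951957
261 74 119 120
[160, 126, 111, 110, 108, 112, 106, 96, 75, 73, 67, 68, 68, 64, 72, 68, 68, 67, 70, 70, 69, 63, 69, 66, 72, 71, 67, 70, 67, 69, 64, 65, 60, 51, 39, 40, 31, 46, 60, 72, 74, 77, 82, 107, 148, 168, 177, 178, 180, 177, 180, 189, 185, 141, 71, 48, 56, 67, 65, 72, 72, 75, 73, 77, 72, 79, 75, 67, 66, 61, 89, 107, 105, 104, 106, 112, 105, 107, 104, 107, 108, 97, 82, 81, 80, 79, 83, 76, 70, 63, 63, 62, 66, 72, 71, 72, 72, 72, 72, 73, 73, 72, 73, 69, 73, 74, 71, 74, 69, 73, 75, 75, 72, 73, 73, 72, 85, 121, 152, 160, 168, 167, 170, 170, 161, 158, 152, 132, 111, 110]
80 275 [199, 196, 192, 160, 85, 61, 72, 95, 105, 117, 128, 137, 149, 157, 164, 171, 172, 177, 175, 173, 173, 168, 161, 150, 143, 165, 176, 177, 180]
150 299 [191, 194, 194, 193, 177, 104, 57, 71, 86, 103, 112, 130, 140, 147, 155, 166, 172, 174, 177, 177, 176, 170, 168, 161, 147, 125, 102, 100, 98]
250 333 [190, 192, 192, 193, 197, 197, 177, 105, 60, 72, 88, 106, 120, 130, 138, 148, 160, 169, 175, 177, 175, 178, 175, 171, 163, 157, 136, 115, 103]
300 350 [199, 198, 200, 194, 195, 197, 192, 176, 108, 60, 74, 92, 106, 120, 136, 140, 151, 158, 164, 173, 174, 175, 178, 175, 169, 163, 148, 154, 179]
380 377 [202, 197, 191, 198, 200, 199, 201, 199, 200, 167, 102, 64, 74, 90, 110, 118, 116, 116, 124, 135, 143, 154, 159, 161, 157, 149, 150, 140, 129]
t 12.95 p [ 0.5078 -0.0956  0.2416] xax [-0.313  0.95   0.001] z [-0.004 -0.001 -1.   ] F [-0.1 -0.2 -1.1] w 0.0853 q [-0.19  0.27  0.07  1.38 -0.   -0.5 ]
yaw 108.3 turn 3.8 shift before turn [-0.08  -0.992  3.027] after turn [-0.145 -0.984  3.027] d mm [ -55.   -23.2 -181.6]
```

{"method": "play_rows", "body": {
  "deltas": [0.5,-0.07,-0.5,0.2,3.3,0.5,-0.07,-0.49,0.7,0,0.5,0,0,0.7,0,0.5,0,0,0.7,0,0.5,0,0,0.7,0,0.5,0,0,0,0]
}}

```text
clock: 13.7
eef_pos: [0.453, -0.1192, 0.0576]
tool_rot: [0.615, 0.789, -0.0, -0.0]
ft_force: [-0.1, 0.4, 0.2]
grip_width: 0.0428
```

```bash
python3 - <<'E'
from h import *
c=load('wrist')
for z in(.12,.122): print('rod',onz(c,80,275,z),onz(c,300,353,z))
go([.4526,-.1190,.030],105)
E
```

```text
rod [ 0.59836866 -0.25251958  0.12      ] [ 0.60982251 -0.08097614  0.12      ]
rod [ 0.59717612 -0.25148641  0.122     ] [ 0.60854329 -0.08124111  0.122     ]
t 13.7 p [ 0.453  -0.1192  0.0576] xax [-0.244  0.97  -0.   ] z [-0.001 -0.    -1.   ] F [-0.1  0.4  0.2] w 0.0428 q [-0.26  0.34 -0.36  0.88 -0.   -0.5 ]
yaw 104.1 turn -0.9 shift before turn [ 0.005 -0.005  0.46 ] after turn [ 0.005 -0.005  0.46 ] d mm [ -0.4   0.2 -27.6]
```

{"method": "play_rows", "body": {
  "deltas": [0.5,0,-0.01,0.4,-0.9,0.5,0,-0.02,0.08,0,0,0,0,0,0,0,0,0,0,0,0,0,0,0,0,0,0,0,0,0,0,0,0,0,0]
}}

```text
clock: 14.58
eef_pos: [0.4574, -0.1206, 0.0357]
tool_rot: [0.61, 0.793, 0.002, 0.005]
ft_force: [-0.5, -0.5, -0.7]
grip_width: 0.0128
```

```bash
python3 - <<'E'
from h import *
go([.615,.185,.28],163.5)
E
```

```text
t 14.57 p [ 0.4574 -0.1206  0.0357] xax [-0.256  0.967 -0.006] z [ 0.011 -0.003 -1.   ] F [-0.5 -0.5 -0.7] w 0.0128 q [-0.26  0.37 -0.38  0.81 -0.   -0.52]
yaw 104.8 turn -58.7 shift before turn [ 4.25   3.843 -4.072] after turn [-1.072  5.629 -4.072] d mm [157.6 305.6 244.3]
```

{"method": "play_rows", "body": {
  "deltas": [0,0,0,-0.4,0,0,0,0,-0.8,0,0,0,0,-0.8,0,0,0,0,-0.8,0,0,0,0,-0.8,0,0,0,0,-0.4,0]
}}

```text
clock: 15.32
eef_pos: [0.452, -0.1191, 0.2798]
tool_rot: [0.61, 0.792, 0.0, 0.001]
ft_force: [0.4, 0.3, -2.6]
grip_width: 0.0128
```

{"method": "play_rows", "body": {
  "deltas": [0,0.745,0.59,0,0,0,0.745,0.59,0,0,0,0.745,0.59,0,0,0,0.745,0.59,0,0,0,0.745,0.59,0,0,0,0.745,0.59,0,0,0,0.745,0.59,0,0]
}}

```text
clock: 16.2
eef_pos: [0.6185, 0.2512, 0.2831]
tool_rot: [0.615, 0.789, 0.001, 0.005]
ft_force: [1.4, -0.7, -1.1]
grip_width: 0.0126
```

{"method": "play_rows", "body": {
  "deltas": [0,0,0,0,-9.8,0,0,0,0,-9.8,0,0,0,0,-9.8,0,0,0,0,-9.8,0,0,0,0,-9.8,0,0,0,0,-9.8]
}}

```text
clock: 16.95
eef_pos: [0.6178, 0.2574, 0.2733]
tool_rot: [0.128, 0.992, -0.005, -0.001]
ft_force: [-0.3, -1.3, -1.4]
grip_width: 0.0127
```

```bash
python3 - <<'E'
from h import *
c=cam('wrist','w7');p,r=st()
cv2.imwrite('pics/c7.png',c['color'][150:450,160:500])
for y in(-.051,-.048,0,.048): print(y,[np.round(proj(c,p+r@[0,y,z])[0],0).tolist() for z in(-.02,-.01,0,.013,.018,.036)])
go([.617,.245,.2],163.5)
E
```

```text
t 17.0 p [0.6177 0.2574 0.2732] xax [-0.968  0.25   0.001] z [-0.003 -0.009 -1.   ] F [-0.1 -0.4 -0.9] w 0.0133 q [ 0.4   0.61  0.67  1.64 -0.01 -0.92]
-0.051 [[323.0, 181.0], [323.0, 177.0], [324.0, 173.0], [324.0, 169.0], [324.0, 168.0], [324.0, 163.0]]
-0.048 [[323.0, 191.0], [323.0, 186.0], [324.0, 182.0], [324.0, 177.0], [324.0, 175.0], [324.0, 170.0]]
0 [[324.0, 326.0], [324.0, 312.0], [324.0, 301.0], [324.0, 287.0], [324.0, 283.0], [325.0, 268.0]]
0.048 [[324.0, 437.0], [324.0, 418.0], [325.0, 401.0], [325.0, 382.0], [325.0, 375.0], [325.0, 354.0]]
t 17.0 p [0.6177 0.2574 0.2732] xax [-0.968  0.25   0.001] z [-0.003 -0.009 -1.   ] F [-0.1 -0.4 -0.9] w 0.0133 q [ 0.4   0.61  0.67  1.64 -0.01 -0.92]
yaw 165.5 turn 2.0 shift before turn [-0.04  -0.202  1.22 ] after turn [-0.047 -0.201  1.22 ] d mm [ -0.7 -12.4 -73.2]
```

View pics/c7.png

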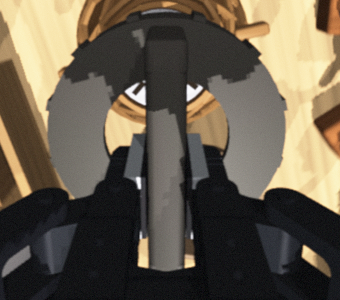

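{"method": "play_rows", "body": {
  "deltas": [0,-0.04,-0.18,0,0,0,0,0,0.6,0,0,0,0,0.55,0]
}}

```text
clock: 17.38
eef_pos: [0.619, 0.2443, 0.2059]
tool_rot: [0.13, 0.991, -0.003, 0.002]
ft_force: [0.3, -1.2, -0.8]
grip_width: 0.0128
```

```bash
python3 - <<'E'
from h import *
go([.6173,.246,.1797],165.5)
E
```

```text
t 17.38 p [0.619  0.2443 0.2059] xax [-0.966  0.258 -0.005] z [ 0.003 -0.007 -1.   ] F [ 0.3 -1.2 -0.8] w 0.0128 q [ 0.38  0.59  0.47  1.45 -0.01 -0.93]
yaw 165.0 turn -0.5 shift before turn [0.034 0.02  0.436] after turn [0.034 0.02  0.436] d mm [ -1.7   1.7 -26.2]
```

{"method": "play_rows", "body": {
  "deltas": [0,0.03,0.02,0.15,0,0,0.015,0,0.13,0,0,0.015,0,0.13,0,0,0.015,0,0.07,0]
}}

```text
clock: 17.88
eef_pos: [0.6167, 0.2453, 0.1827]
tool_rot: [0.133, 0.991, -0.002, 0.006]
ft_force: [1.7, 2.6, -0.6]
grip_width: 0.0128
```

```bash
python3 - <<'E'
from h import *
go([.6173,.246,.1797],165.5)
E
```

```text
t 17.88 p [0.6167 0.2453 0.1827] xax [-0.965  0.264 -0.012] z [ 0.011 -0.005 -1.   ] F [ 1.7  2.6 -0.6] w 0.0128 q [ 0.38  0.59  0.41  1.38 -0.01 -0.92]
yaw 164.7 turn -0.8 shift before turn [-0.007  0.014  0.05 ] after turn [-0.007  0.014  0.05 ] d mm [ 0.6  0.7 -3. ]
```

{"method": "play_rows", "body": {
  "deltas": [0,0.01,0.01,0.07,0,0,0.01,0,0.07,0]
}}

```text
clock: 18.12
eef_pos: [0.6169, 0.2458, 0.1779]
tool_rot: [0.133, 0.991, -0.001, 0.008]
ft_force: [-4.8, -4.1, 18.3]
grip_width: 0.0128
```

```bash
python3 - <<'E'
from h import *
go([.6173,.246,.1797],165.5)
E
```

```text
t 18.12 p [0.6169 0.2458 0.1779] xax [-0.964  0.265 -0.017] z [ 0.016 -0.004 -1.   ] F [-4.8 -4.1 18.3] w 0.0128 q [ 0.38  0.59  0.39  1.36 -0.01 -0.92]
yaw 164.7 turn -0.8 shift before turn [-0.005  0.004 -0.03 ] after turn [-0.005  0.004 -0.03 ] d mm [0.4 0.2 1.8]
```

{"method": "play_rows", "body": {
  "deltas": [0,0,0,-0.02,6,0,0,0,0,8,0,0,0,0,8]
}}

```text
clock: 18.5
eef_pos: [0.6164, 0.246, 0.1785]
tool_rot: [0.326, 0.945, 0.0, 0.008]
ft_force: [0.1, 0.7, -1.2]
grip_width: 0.0128
```

```bash
python3 - <<'E'
from h import *
go([.6171,.2455,.1785],88.5)
E
```

```text
t 18.5 p [0.6164 0.246  0.1785] xax [-0.787  0.616 -0.014] z [ 0.015 -0.005 -1.   ] F [ 0.1  0.7 -1.2] w 0.0128 q [ 0.38  0.59  0.39  1.36 -0.01 -0.52]
yaw 142.0 turn 53.5 shift before turn [-0.014  0.001 -0.   ] after turn [-0.007  0.012 -0.   ] d mm [ 0.7 -0.5  0. ]
```

{"method": "play_rows", "body": {
  "deltas": [0,0,0,0.01,8.5,0,0,0,0,8.5,0,0,0,0,8.5,0,0,0,0,8.5,0,0,0,0,8.5]
}}

```text
clock: 19.12
eef_pos: [0.6183, 0.2458, 0.1782]
tool_rot: [0.656, 0.755, 0.004, 0.009]
ft_force: [-0.5, -0.5, 1.1]
grip_width: 0.0127
```

```bash
python3 - <<'E'
from h import *
go([.6171,.2455,.1785],88.5)
E
```

```text
t 19.12 p [0.6183 0.2458 0.1782] xax [-0.14   0.99  -0.009] z [ 0.018 -0.006 -1.   ] F [-0.5 -0.5  1.1] w 0.0127 q [ 0.38  0.59  0.39  1.36 -0.01  0.24]
yaw 98.1 turn 9.6 shift before turn [-0.001 -0.02  -0.005] after turn [-0.005 -0.02  -0.005] d mm [-1.2 -0.3  0.3]
```

{"method": "play_rows", "body": {
  "deltas": [0,0,-0.02,0,6,0,0,-0.01,0,3.6,0,0,-0.01,0,0]
}}

```text
clock: 19.5
eef_pos: [0.618, 0.2453, 0.1784]
tool_rot: [0.719, 0.695, 0.006, 0.01]
ft_force: [2.2, 0.5, 0.9]
grip_width: 0.013
```

```bash
python3 - <<'E'
from h import *
go([.6171,.2455,.1785],88.5)
E
```

```text
t 19.5 p [0.618  0.2453 0.1784] xax [ 0.033  0.999 -0.006] z [ 0.023 -0.007 -1.   ] F [2.2 0.5 0.9] w 0.013 q [ 0.38  0.58  0.39  1.35 -0.01  0.42]
yaw 88.1 turn -0.4 shift before turn [ 0.003 -0.015 -0.001] after turn [ 0.003 -0.015 -0.001] d mm [-0.9  0.2  0.1]
```

{"method": "play_rows", "body": {
  "deltas": [0.4,0,0,0,0,0.4,0,0,0,0,0.4,0,0,-0.3,0,0.5,0,0,-0.8,0,0.7,0,0,-0.8,0,1,0,0,0,0,1,0,0,0,0]
}}

```text
clock: 20.38
eef_pos: [0.6128, 0.246, 0.2914]
tool_rot: [0.717, 0.697, 0.001, 0.008]
ft_force: [-0.1, 0.1, -0.5]
grip_width: 0.0854
```

```bash
python3 - <<'E'
from h import *
st();c=cam('wrist','w8a')
E
```

```text
t 20.38 p [0.6128 0.246  0.2914] xax [ 0.029  1.    -0.009] z [ 0.013 -0.009 -1.   ] F [-0.1  0.1 -0.5] w 0.0854 q [ 0.39  0.57  0.66  1.65 -0.01  0.42]
```

{"method": "play_rows", "body": {
  "deltas": [1,0,-0.75,0,0,1,0,-0.75,0,0,1,0,0,0,0]
}}

```text
clock: 20.8
eef_pos: [0.5184, 0.2474, 0.2822]
tool_rot: [0.717, 0.697, -0.005, 0.006]
ft_force: [-0.1, 0.7, -0.7]
grip_width: 0.0855
```

```bash
python3 - <<'E'
from h import *
a=cv2.imread('pics/w8a.png'); p,r=st();c=cam('wrist','w8')
cv2.imwrite('pics/c8.png',cv2.vconcat([c['color'][0:260,:],a[200:460]]))
E
```

```text
t 20.8 p [0.5184 0.2474 0.2822] xax [ 0.029  0.999 -0.015] z [ 0.001 -0.015 -1.   ] F [-0.1  0.7 -0.7] w 0.0855 q [ 0.45  0.39  0.34  1.53 -0.01  0.48]
```

View pics/c8.png

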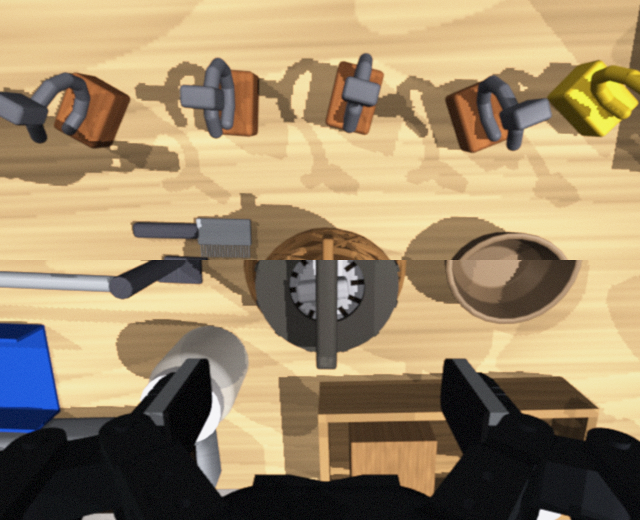

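```bash
python3 - <<'E'
from h import *
c=load('wrist'); im=c['color']; w1=cv2.imread('pics/w1.png')
f=lambda im,x,y,w=130,h=130:cv2.resize(im[y:y+h,x:x+w],(400,300) if w>h else (266,266),interpolation=cv2.INTER_CUBIC)
A=[f(im,0,40),f(im,160,35),f(im,290,30)]
B=[f(im,430,40),f(cv2.imread('pics/w1.png'),120,255),f(cv2.imread('pics/w4.png'),40,255)]
cv2.imwrite('pics/c9.png',cv2.vconcat([cv2.hconcat(A),cv2.hconcat(B)]))
E
```

```text
(no output)
```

View pics/c9.png

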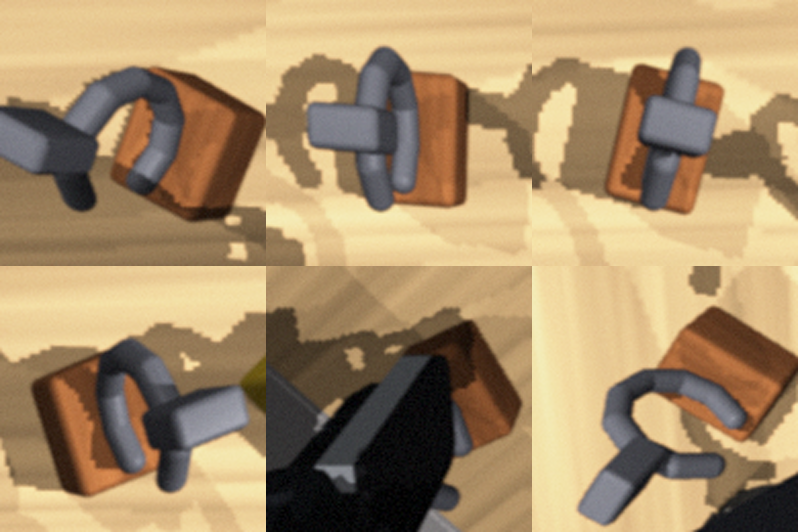

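```bash
python3 - <<'E'
from m import *
c=load('wrist'); k=130/266
def px(ox,oy,cx,cy,x,y): return ox+(x-cx)*k, oy+(y-cy)*k
H={'h3':(0,40,0,0),'h2':(160,35,266,0),'h1':(290,30,532,0),'h0':(430,40,0,266)}
E={'h3':[(262,122),(225,205)],'h2':[(457,78),(457,195)],'h1':[(722,88),(690,212)],'h0':[(45,385),(82,490)]}
T={'h2':(346,126),'h1':(679,125),'h0':(202,415)}
for n in E:
    a,b=[onz(c,*px(*H[n],*q),.036) for q in E[n]]; d=b-a
    print(n,'yaw',round(np.degrees(np.arctan2(d[1],d[0])),1),'len',round(np.linalg.norm(d),3),'tab',np.round(onz(c,*px(*H[n],*T[n]),.13),4) if n in T else '')
hsv=cv2.cvtColor(c['color'],cv2.COLOR_BGR2HSV)
# brown blocks
m=((hsv[...,0]<14)&(hsv[...,1]>120)&(hsv[...,2]>60)).astype(np.uint8)*255
for n,(x,y,_,_) in H.items():
    kk=big(m,(x,y,x+130,y+130)); h=cv2.convexHull(kk); r=cv2.minAreaRect(h); 
    print(n,np.round(r[0],0),np.round(r[1],0),round(r[2],1),np.round(onz(c,*r[0],.03),4))
# ring bar check in scene w8a needs its pose; reuse top cam
t=cam('top'); th=cv2.cvtColor(t['color'],cv2.COLOR_BGR2HSV); 
m2=((hsv[...,0]<14)&(hsv[...,1]>120)&(hsv[...,2]>60))
go([.425,.262,.2])
E
```

```text
h3 yaw -33.4 len 0.044 tab 
h2 yaw -4.6 len 0.052 tab [0.4277 0.1583 0.13  ]
h1 yaw -14.9 len 0.056 tab [0.4274 0.2751 0.13  ]
h0 yaw 23.1 len 0.052 tab [0.4457 0.3947 0.13  ]
h3 [ 91. 111.] [61. 66.] 21.8 [0.4314 0.0186 0.03  ]
h2 [242. 103.] [35. 64.] 5.2 [0.4281 0.1669 0.03  ]
h1 [340.  95.] [18. 66.] 12.7 [0.4233 0.262  0.03  ]
h0 [478. 116.] [64. 50.] 69.8 [0.4468 0.3946 0.03  ]
t 20.9 p [0.522  0.2479 0.2832] xax [ 0.031  0.999 -0.013] z [ 0.005 -0.013 -1.   ] F [ 0.8  0.1 -0.2] w 0.0855 q [ 0.45  0.39  0.34  1.53 -0.01  0.48]
yaw 88.2 turn 0 shift before turn [ 0.185 -1.623  1.386] after turn [ 0.185 -1.623  1.386] d mm [-97.   14.1 -83.2]
```

```bash
python3 - <<'E'
from m import *
t=load('top'); g=cv2.cvtColor(t['color'],cv2.COLOR_BGR2GRAY)
for u,v in((268,214),(398,226)): print(u,v); print(g[v:v+30:2,u:u+26])
go([.4265,.2755,.145],75.1)
E
```

```text
268 214
[[160 159 158 161 160 158 159 160 160 160 160 158 159 159 160 159 161 162
  161 160 161 161 160 158 161 160]
 [150 150 152 148 150 149 151 149 147 150 150 149 149 148 149 147 146 148
  147 147 148 144 147 147 146 147]
 [141 136 124  95  94  96  95 109 108 114 129 135 132 131 133 137 142 140
  148 149 152 152 154 153 153 152]
 [136 127 101  69  61  63  61  58  60  55  63  70  72  68  68  65  64  65
   72  77 102 141 146 146 144 147]
 [ 75  77  73  66  64  60  64  62  60  66 102 137 141 140 138 136 136 136
  133 132 130 127 126 125 126 125]
 [ 62  55  46  57  64  64  61  56  55  66  92 119 125 126 127 128 129 132
  135 136 136 137 139 139 143 143]
 [ 66  58  40  34  35  31  30  30  31  30  35  36  46  57  61  58  61  64
   63  66  73  83  96 101 106 109]
 [ 62  56  40  35  36  34  32  29  29  31  31  32  30  35  37  38  42  39
   41  56  77  84  92  94 118 146]
 [ 58  46  39  37  39  37  36  33  28  30  29  32  31  35  40  40  38  40
   44  59  79  80  82  83  82  79]
 [ 58  45  39  35  37  37  39  37  36  39  33  38  39  41  42  38  39  42
   44  59  85  84  85  85  85  85]
 [
[... 1761 characters left out ...]
126  86  72  69  66  62  64  65  64  66  66  65  65  64  64  64
   65  65  65  77 116 157 160 161]
 [162 164 164 160 159 158 156 155 155 156 154 153 155 157 154 147 126 124
  122 117 122 154 161 165 163 163]
 [160 160 160 162 159 160 161 161 161 161 161 160 162 160 159 160 162 162
  161 161 161 162 161 160 161 160]
 [156 159 159 158 160 159 159 161 159 159 160 159 161 161 159 159 160 159
  159 159 160 159 159 160 158 159]]
t 20.9 p [0.522  0.2479 0.2832] xax [ 0.031  0.999 -0.013] z [ 0.005 -0.013 -1.   ] F [ 0.8  0.1 -0.2] w 0.0855 q [ 0.45  0.39  0.34  1.53 -0.01  0.48]
yaw 88.2 turn 13.1 shift before turn [ 0.411 -1.605  2.303] after turn [ 0.036 -1.656  2.303] d mm [ -95.5   27.6 -138.2]
```

{"method": "play_rows", "body": {
  "deltas": [0.7,0.02,-0.8,0.1,6.5,0.7,0.02,-0.8,0.4,6.5,0.7,0,0,0.6,0,0.7,0,0,0.6,0,0.7,0,0,0.4,0,0.7,0,0,0.1,0]
}}

```text
clock: 21.65
eef_pos: [0.4352, 0.26, 0.1461]
tool_rot: [0.796, 0.606, 0.002, 0.008]
ft_force: [-0.3, -0.4, 1.3]
grip_width: 0.0596
```

```bash
python3 - <<'E'
from m import *
t=load('top'); print(onz(t,278,223,.122),onz(t,413.5,232,.122))
go([.4265,.2755,.100],75.1)
E
```

```text
[0.62201612 0.06399377 0.122     ] [ 0.59929054 -0.28430596  0.122     ]
t 21.65 p [0.4352 0.26   0.1461] xax [ 0.267  0.964 -0.006] z [ 0.012 -0.01  -1.   ] F [-0.3 -0.4  1.3] w 0.0596 q [ 0.55  0.3  -0.14  1.12 -0.01  0.82]
yaw 74.5 turn -0.6 shift before turn [ 0.21  -0.209  0.769] after turn [ 0.212 -0.207  0.769] d mm [ -8.7  15.5 -46.1]
```

{"method": "play_rows", "body": {
  "deltas": [0.7,0.21,-0.21,0,0,0.7,-0.01,-0.02,0.35,0,0.7,-0.01,-0.02,0.35,0,0.7,-0.01,-0.02,0.1,0]
}}

```text
clock: 22.15
eef_pos: [0.4271, 0.2805, 0.1011]
tool_rot: [0.796, 0.605, 0.007, 0.007]
ft_force: [-0.2, 0.2, 0.5]
grip_width: 0.0596
```

```bash
python3 - <<'E'
from m import *
c=cam('wrist','w10'); go([.4265,.2755,.100],75.1)
h=cv2.cvtColor(c['color'],cv2.COLOR_BGR2HSV)
cv2.imwrite('pics/c10.png',c['color'][200:480,150:500])
E
```

```text
t 22.2 p [0.427  0.2804 0.1009] xax [0.267 0.964 0.003] z [ 0.02  -0.003 -1.   ] F [-0.3 -0.2 -0.5] w 0.0599 q [ 0.59  0.35 -0.21  1.   -0.01  0.86]
yaw 74.5 turn -0.6 shift before turn [-0.082  0.014  0.015] after turn [-0.082  0.014  0.015] d mm [-0.5 -4.9 -0.9]
```

View pics/c10.png

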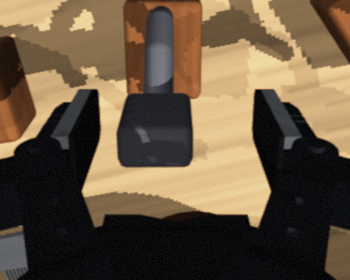

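{"method": "play_rows", "body": {
  "deltas": [0.7,-0.1,-0.02,0.03,0,0,-0.01,-0.015,0.02,0,0,-0.01,-0.015,0.02,0,0,-0.01,-0.01,0.02,0,0,0,0,0,0]
}}

```text
clock: 22.82
eef_pos: [0.4236, 0.2748, 0.0995]
tool_rot: [0.796, 0.605, 0.011, 0.008]
ft_force: [0.4, -0.6, -2.1]
grip_width: 0.0253
```

```bash
python3 - <<'E'
from m import *
u=np.array([.066,.998]);n=np.array([.998,-.066]); mid=np.array([.609,-.110])
for s in(.124,.062,0,-.062,-.124): print(s,'hang',np.round(mid+s*u,4),'approach',np.round(mid+s*u-.06*n,4))
p=mid+.062*u-.06*n; go([*p,.24],86.2)
E
```

```text
0.124 hang [0.6172 0.0138] approach [0.5573 0.0177]
0.062 hang [ 0.6131 -0.0481] approach [ 0.5532 -0.0442]
0 hang [ 0.609 -0.11 ] approach [ 0.5491 -0.106 ]
-0.062 hang [ 0.6049 -0.1719] approach [ 0.545  -0.1679]
-0.124 hang [ 0.6008 -0.2338] approach [ 0.5409 -0.2298]
t 22.82 p [0.4236 0.2748 0.0995] xax [0.267 0.964 0.007] z [ 0.026  0.    -1.   ] F [ 0.4 -0.6 -2.1] w 0.0253 q [ 0.58  0.33 -0.23  0.98 -0.01  0.85]
yaw 74.5 turn -11.7 shift before turn [-4.546  3.503 -2.342] after turn [-5.162  2.509 -2.342] d mm [ 129.7 -319.   140.5]
```

{"method": "play_rows", "body": {
  "deltas": [0,0,0,-0.4,0,0,0,0,-0.8,0,0,0,0,-0.8,0,0,0,0,-0.7,0,0,0,0,0,0]
}}

```text
clock: 23.45
eef_pos: [0.4179, 0.2743, 0.2635]
tool_rot: [0.796, 0.605, 0.008, 0.007]
ft_force: [0.6, -0.2, -1.1]
grip_width: 0.0248
```

{"method": "play_rows", "body": {
  "deltas": [0,-0.65,0.5,0,0,0,-0.65,0.5,0,0,0,-0.65,0.5,0,0,0,-0.65,0.5,0,0,0,-0.65,0.5,0,0,0,-0.65,0.5,0,0,0,-0.65,0.5,0,0,0,0,0,0,-5.8,0,0,0,0,-5.8,0,0,0,0,0]
}}

```text
clock: 24.7
eef_pos: [0.5458, -0.0548, 0.248]
tool_rot: [0.729, 0.685, -0.002, -0.002]
ft_force: [0.1, 0.8, -1.7]
grip_width: 0.0251
```

```bash
python3 - <<'E'
from m import *
c=cam('wrist','w11')
go([.5532,-.0442,.1555],86.2)
p,r=st(); print([np.round(proj(c,p+r@[x,y,-.029])[0]).tolist() for x,y in((-.013,-.008),(.013,-.008),(.013,.008),(-.013,.008))])
print('rod px',[np.round(proj(c,[.609+.066*s,-.11+.998*s,.12])[0]).tolist() for s in(-.15,-.05,.05,.15)])
E
```

```text
t 24.75 p [ 0.5457 -0.0547  0.2479] xax [ 0.062  0.998 -0.   ] z [-0.005 -0.    -1.   ] F [ 0.3 -1.1 -1.3] w 0.025 q [-0.1   0.34  0.18  1.42 -0.   -0.04]
yaw 86.4 turn 0.2 shift before turn [0.183 0.113 1.54 ] after turn [0.183 0.113 1.54 ] d mm [  7.5  10.5 -92.4]
t 24.75 p [ 0.5457 -0.0547  0.2479] xax [ 0.062  0.998 -0.   ] z [-0.005 -0.    -1.   ] F [ 0.3 -1.1 -1.3] w 0.025 q [-0.1   0.34  0.18  1.42 -0.   -0.04]
[[281.0, 323.0], [361.0, 323.0], [360.0, 366.0], [282.0, 366.0]]
rod px [[61.0, 308.0], [192.0, 309.0], [322.0, 310.0], [452.0, 310.0]]
```

View pics/w11.png

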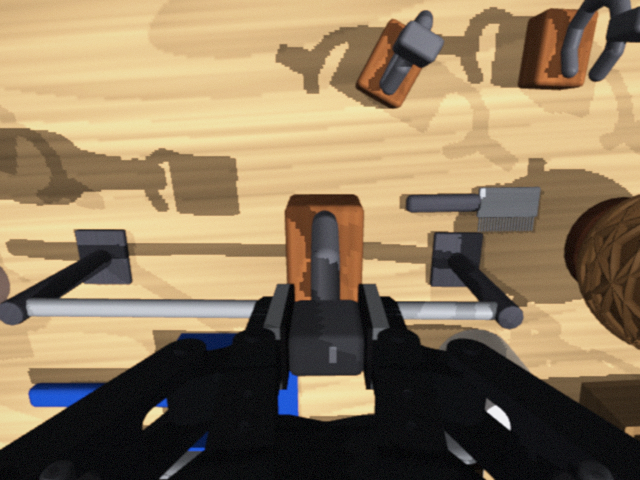

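{"method": "play_rows", "body": {
  "deltas": [0,0.18,0.11,0,0,0,0,-0.02,0.5,0,0,0,-0.02,0.5,0,0,0,-0.02,0.4,0,0,0,-0.02,0.1,0]
}}

```text
clock: 25.38
eef_pos: [0.5503, -0.0389, 0.1553]
tool_rot: [0.729, 0.685, -0.0, -0.001]
ft_force: [0.3, 0.2, -0.8]
grip_width: 0.0252
```

```bash
python3 - <<'E'
from m import *
go([.5532,-.0442,.1555],86.2); go([.6131,-.0481,.1555],86.2)
E
```

```text
t 25.38 p [ 0.5503 -0.0389  0.1553] xax [0.062 0.998 0.001] z [-0.002  0.002 -1.   ] F [ 0.3  0.2 -0.8] w 0.0252 q [-0.07  0.39  0.01  1.19  0.   -0.01]
yaw 86.4 turn 0.2 shift before turn [-0.086  0.055 -0.003] after turn [-0.086  0.055 -0.003] d mm [ 2.9 -5.3  0.2]
t 25.38 p [ 0.5503 -0.0389  0.1553] xax [0.062 0.998 0.001] z [-0.002  0.002 -1.   ] F [ 0.3  0.2 -0.8] w 0.0252 q [-0.07  0.39  0.01  1.19  0.   -0.01]
yaw 86.4 turn 0.2 shift before turn [-0.088  1.055 -0.003] after turn [-0.084  1.055 -0.003] d mm [62.8 -9.2  0.2]
```

{"method": "play_rows", "body": {
  "deltas": [0,-0.04,0.4,0.01,0,0,-0.04,0.35,0.02,0,0,0,0.25,0.02,0]
}}

```text
clock: 25.75
eef_pos: [0.6117, -0.0451, 0.1538]
tool_rot: [0.728, 0.685, 0.0, -0.001]
ft_force: [-0.1, -0.2, -0.6]
grip_width: 0.0251
```

```bash
python3 - <<'E'
from m import *
go([.6131,-.0481,.1555],86.2)
E
```

```text
t 25.75 p [ 0.6117 -0.0451  0.1538] xax [0.061 0.998 0.002] z [-0.001  0.002 -1.   ] F [-0.1 -0.2 -0.6] w 0.0251 q [-0.07  0.51  0.19  1.26  0.   -0.01]
yaw 86.5 turn 0.3 shift before turn [-0.048  0.026 -0.028] after turn [-0.048  0.027 -0.028] d mm [ 1.4 -3.   1.7]
```

{"method": "play_rows", "body": {
  "deltas": [0,0,0.02,0.15,0,0,0,0,0.12,0,0,0,0,0.06,0]
}}

```text
clock: 26.12
eef_pos: [0.6145, -0.0441, 0.1361]
tool_rot: [0.728, 0.685, 0.002, 0.001]
ft_force: [-5.6, -0.3, 19.1]
grip_width: 0.0253
```

```bash
python3 - <<'E'
from m import *
go([.6131,-.0481,.1365],86.2)
E
```

```text
t 26.12 p [ 0.6145 -0.0441  0.1361] xax [0.061 0.998 0.002] z [ 0.004  0.002 -1.   ] F [-5.6 -0.3 19.1] w 0.0253 q [-0.07  0.52  0.17  1.21  0.   -0.01]
yaw 86.5 turn 0.3 shift before turn [-0.068 -0.02  -0.006] after turn [-0.068 -0.019 -0.006] d mm [-1.4 -4.   0.4]
```

{"method": "play_rows", "body": {
  "deltas": [0.5,0,0,0,0,0.5,0,0,0,0,0.5,0,0,-0.4,0,0.5,0,0,-0.8,0,0.7,0,0,-0.7,0]
}}

```text
clock: 26.75
eef_pos: [0.6098, -0.0437, 0.2485]
tool_rot: [0.728, 0.685, -0.002, -0.003]
ft_force: [0.6, -0.2, -0.2]
grip_width: 0.059
```

{"method": "play_rows", "body": {
  "deltas": [0.7,0.53,-0.55,0,0,0.7,0.53,-0.55,0,0,0.7,0.53,-0.55,0,0,0.7,0.53,-0.55,0,0,0.7,0.53,-0.55,0.3,0,0.7,0.4,-0.4,0.5,0,0.7,0,0,0.4,0]
}}

```text
clock: 27.62
eef_pos: [0.4317, 0.1564, 0.1821]
tool_rot: [0.729, 0.684, 0.006, 0.002]
ft_force: [1.6, -0.1, 0.4]
grip_width: 0.0599
```

```bash
python3 - <<'E'
from m import *
c=cam('wrist','w12')
go([.4277,.1583,.145],85.4)
E
```

```text
t 27.68 p [0.4305 0.1553 0.1791] xax [0.064 0.998 0.005] z [ 0.007  0.004 -1.   ] F [-1.8 -0.3 -1.4] w 0.0599 q [ 0.34  0.18 -0.21  1.17  0.    0.41]
yaw 86.3 turn 0.9 shift before turn [ 0.047 -0.05   0.569] after turn [ 0.047 -0.05   0.569] d mm [ -2.8   3.  -34.1]
```

```bash
cat >> m.py <<'E'
def tab(c,p):
    "runs of grey (B>=R) on rows around predicted tab centre p(z .13)"
    im=c['color'].astype(int); m=(im[...,0]>=im[...,2]-4)
    u,v=proj(c,[[p[0],p[1],.13]])[0].astype(int); print('pred px',u,v)
    for dv in range(-24,28,6):
        if not 0<=v+dv<480: continue
        f=np.flatnonzero(np.diff(np.r_[0,m[v+dv],0]))
        runs=[(a,b) for a,b in zip(f[::2],f[1::2]) if b-a>8]
        near=[r for r in runs if r[0]-25<u<r[1]+25]
        print(v+dv,near,[np.round(onz(c,(a+b)/2,v+dv,.13)[:2],4).tolist() for a,b in near])
E
python3 -c "
from m import *
tab(load('wrist'),[.4277,.1583])"
```

```text
pred px 324 252
228 [(np.int64(301), np.int64(342))] [[0.4141, 0.1574]]
234 [(np.int64(300), np.int64(343))] [[0.4173, 0.1572]]
240 [(np.int64(298), np.int64(344))] [[0.4206, 0.1567]]
246 [(np.int64(298), np.int64(344))] [[0.4239, 0.1565]]
252 [(np.int64(298), np.int64(344))] [[0.4272, 0.1562]]
258 [(np.int64(299), np.int64(343))] [[0.4306, 0.156]]
264 [(np.int64(313), np.int64(328))] [[0.434, 0.1555]]
270 [] []
276 [] []
```

{"method": "play_rows", "body": {
  "deltas": [0.7,0.02,-0.1,0.3,0.9,0.7,0,-0.02,0.5,0,0.7,0,-0.02,0.35,0,0.7,0,-0.02,0.15,0]
}}

```text
clock: 28.18
eef_pos: [0.4224, 0.1575, 0.101]
tool_rot: [0.735, 0.678, 0.006, 0.001]
ft_force: [-0.1, 0.2, 0.4]
grip_width: 0.0599
```

```bash
python3 - <<'E'
from m import *
go([.4245,.1567,.0985],85.4)
E
```

```text
t 28.18 p [0.4224 0.1575 0.101 ] xax [0.081 0.997 0.006] z [ 0.01   0.005 -1.   ] F [-0.1  0.2  0.4] w 0.0599 q [ 0.36  0.24 -0.36  0.96  0.    0.44]
yaw 85.3 turn -0.1 shift before turn [-0.011  0.037  0.042] after turn [-0.011  0.037  0.042] d mm [ 2.1 -0.8 -2.5]
```

{"method": "play_rows", "body": {
  "deltas": [0.7,-0.01,0.03,0.04,0,0,0,-0.01,0.02,0,0,0,-0.01,0.02,0,0,0,-0.01,0.02,0,0,0,0,0,0]
}}

```text
clock: 28.8
eef_pos: [0.425, 0.1566, 0.098]
tool_rot: [0.736, 0.677, 0.008, 0.003]
ft_force: [-0.8, 0.0, -1.2]
grip_width: 0.025
```

{"method": "play_rows", "body": {
  "deltas": [0,0,0,-0.4,0,0,0,0,-0.8,0,0,0,0,-0.8,0,0,0,0,-0.6,0,0,0,0,0,0]
}}

```text
clock: 29.42
eef_pos: [0.4211, 0.1561, 0.2572]
tool_rot: [0.736, 0.677, 0.006, 0.002]
ft_force: [0.3, 0.8, -2.2]
grip_width: 0.0253
```

{"method": "play_rows", "body": {
  "deltas": [0,-0.7,0.4,0,0,0,-0.7,0.4,0,0,0,-0.7,0.4,0,0,0,-0.7,0.4,0,0,0,-0.7,0.4,0,0,0,-0.7,0.4,0,0,0,0,0,0,-0.8]
}}

```text
clock: 30.3
eef_pos: [0.5445, -0.112, 0.2451]
tool_rot: [0.729, 0.685, 0.003, -0.005]
ft_force: [0.1, 0.1, -1.2]
grip_width: 0.0254
```

```bash
python3 - <<'E'
from m import *
c=cam('wrist','w13')
go([.5491,-.106,.1545],86.2)
E
```

```text
t 30.35 p [ 0.5437 -0.1105  0.2451] xax [0.06  0.998 0.011] z [-0.004  0.012 -1.   ] F [-0.1  0.1 -1.3] w 0.0253 q [-0.21  0.35  0.19  1.42  0.01 -0.15]
yaw 86.6 turn 0.4 shift before turn [0.08  0.085 1.509] after turn [0.081 0.085 1.509] d mm [  5.4   4.5 -90.6]
```

{"method": "play_rows", "body": {
  "deltas": [0,0.02,0.09,0,0,0,0,-0.01,0.5,0,0,0,-0.01,0.5,0,0,0,-0.01,0.37,0,0,0,0,0.1,0]
}}

```text
clock: 30.98
eef_pos: [0.5464, -0.1016, 0.154]
tool_rot: [0.725, 0.689, 0.003, -0.006]
ft_force: [-0.2, 0.8, -1.4]
grip_width: 0.025
```

```bash
python3 - <<'E'
from m import *
go([.609,-.11,.154],86.2)
E
```

```text
t 30.98 p [ 0.5464 -0.1016  0.154 ] xax [0.052 0.999 0.013] z [-0.004  0.014 -1.   ] F [-0.2  0.8 -1.4] w 0.025 q [-0.19  0.4   0.02  1.2   0.01 -0.14]
yaw 87.0 turn 0.8 shift before turn [-0.086  1.05  -0.   ] after turn [-0.071  1.051 -0.   ] d mm [62.6 -8.4  0. ]
```

{"method": "play_rows", "body": {
  "deltas": [0,-0.04,0.4,0.01,0.8,0,-0.05,0.36,0.02,0,0,0,0.25,0.02,0]
}}

```text
clock: 31.35
eef_pos: [0.6076, -0.1073, 0.1524]
tool_rot: [0.729, 0.685, 0.003, -0.006]
ft_force: [0.6, 0.1, -1.2]
grip_width: 0.0248
```

```bash
python3 - <<'E'
from m import *
go([.609,-.11,.1355],86.2)
E
```

```text
t 31.35 p [ 0.6076 -0.1073  0.1524] xax [0.062 0.998 0.014] z [-0.004  0.014 -1.   ] F [ 0.6  0.1 -1.2] w 0.0248 q [-0.18  0.52  0.21  1.27  0.01 -0.12]
yaw 86.4 turn 0.2 shift before turn [-0.043  0.027  0.282] after turn [-0.043  0.027  0.282] d mm [  1.4  -2.7 -16.9]
```

Lower, release, lift, then toward hanger h3 for a look.

{"method": "play_rows", "body": {
  "deltas": [0,-0.02,0.02,0.15,0,0,0,0,0.12,0,0,0,0,0.06,0]
}}

```text
clock: 31.72
eef_pos: [0.6096, -0.1068, 0.134]
tool_rot: [0.728, 0.686, 0.004, -0.005]
ft_force: [-4.5, -1.0, 15.0]
grip_width: 0.0251
```

{"method": "play_rows", "body": {
  "deltas": [0.5,0,0,0,0,0.5,0,0,0,0,0.5,0,0,-0.4,0,0.5,0,0,-0.8,0,0.7,0,0,-0.8,0]
}}

```text
clock: 32.35
eef_pos: [0.6052, -0.1077, 0.252]
tool_rot: [0.728, 0.686, 0.001, -0.01]
ft_force: [0.1, 0.1, -0.0]
grip_width: 0.059
```

{"method": "play_rows", "body": {
  "deltas": [0.7,0.4,-0.6,0,0,0.7,0.4,-0.6,0,0,0.7,0.4,-0.6,0,8,0.7,0,0,0,10,0.7,0,0,0,10,0.7,0,0,0,0]
}}

```text
clock: 33.1
eef_pos: [0.5011, -0.0278, 0.2603]
tool_rot: [0.876, 0.483, 0.005, -0.005]
ft_force: [0.5, -0.3, 0.5]
grip_width: 0.0598
```

```bash
python3 - <<'E'
from m import *
c=cam('wrist','w14'); st()
im=c['color'].astype(int); hsv=cv2.cvtColor(c['color'],cv2.COLOR_BGR2HSV)
br=((hsv[...,0]<14)&(hsv[...,1]>120)&(hsv[...,2]>60)).astype(np.uint8)*255
gr=((im[...,0]>=im[...,2]-4)).astype(np.uint8)*255
for nm,m in(('brown',br),('grey',gr)):
    cs=cv2.findContours(m,cv2.RETR_EXTERNAL,cv2.CHAIN_APPROX_NONE)[0]
    for k in cs:
        if cv2.contourArea(k)>300:
            r=cv2.minAreaRect(k); print(nm,cv2.boundingRect(k),np.round(r[0]),np.round(r[1]),round(r[2],1),np.round(onz(c,*r[0],.03 if nm=='brown' else .1)[:2],3))
print(proj(c,[.43,.02,.13]))
cv2.imwrite('pics/w14.png',c['color'])
E
```

```text
t 33.15 p [ 0.5013 -0.0279  0.2603] xax [0.533 0.846 0.014] z [ 0.003  0.014 -1.   ] F [-0.5  0.2 -0.1] w 0.0599 q [-0.06  0.23  0.07  1.41  0.01  0.5 ]
brown (0, 325, 26, 45) [ 12. 346.] [44. 23.] 84.1 [ 0.458 -0.394]
brown (281, 306, 63, 51) [309. 335.] [61. 44.] 58.6 [ 0.618 -0.118]
brown (336, 267, 67, 74) [367. 304.] [66. 48.] 61.4 [ 0.621 -0.047]
brown (293, 78, 18, 68) [301. 112.] [67. 16.] 88.2 [0.422 0.001]
brown (325, 77, 17, 69) [333. 111.] [68. 16.] 90.0 [0.437 0.025]
grey (0, 203, 640, 277) [319. 341.] [639. 276.] 0.0 [ 0.595 -0.09 ]
grey (393, 137, 124, 81) [454. 182.] [ 31. 134.] 61.3 [0.534 0.075]
grey (299, 66, 36, 84) [316. 108.] [83. 35.] 90.0 [0.429 0.013]
[[324.95367046 101.06144949]]
```

```bash
python3 - <<'E'
from m import *
c=load('wrist')
tab(c,[.4295,.0135]); print('block',onz(c,317.5,112,.036))
go([.43,.013,.145])
E
```

```text
pred px 316 105
81 [(np.int64(310), np.int64(324))] [[0.4167, 0.0222]]
87 [(np.int64(310), np.int64(324))] [[0.4198, 0.0202]]
93 [(np.int64(310), np.int64(324))] [[0.4229, 0.0182]]
99 [(np.int64(299), np.int64(335))] [[0.4261, 0.0162]]
105 [(np.int64(299), np.int64(335))] [[0.4293, 0.0142]]
111 [(np.int64(299), np.int64(335))] [[0.4325, 0.0121]]
117 [(np.int64(300), np.int64(334))] [[0.4357, 0.0101]]
123 [(np.int64(311), np.int64(324))] [[0.4392, 0.0083]]
129 [(np.int64(311), np.int64(324))] [[0.4425, 0.0062]]
block [0.43070925 0.0128889  0.036     ]
t 33.15 p [ 0.5013 -0.0279  0.2603] xax [0.533 0.846 0.014] z [ 0.003  0.014 -1.   ] F [-0.5  0.2 -0.1] w 0.0599 q [-0.06  0.23  0.07  1.41  0.01  0.5 ]
yaw 57.8 turn 0 shift before turn [-0.056 -1.368  1.922] after turn [-0.056 -1.368  1.922] d mm [ -71.3   40.9 -115.3]
```

{"method": "play_rows", "body": {
  "deltas": [0.7,-0.03,-0.7,0.2,0,0.7,-0.03,-0.65,0.4,0,0.7,0,0,0.6,0,0.7,0,0,0.6,0,0.7,0,0,0.2,0]
}}

```text
clock: 33.78
eef_pos: [0.4316, 0.0143, 0.1388]
tool_rot: [0.873, 0.488, 0.007, -0.004]
ft_force: [-0.3, -0.4, 0.8]
grip_width: 0.06
```

```bash
python3 - <<'E'
from m import *
go([.4307,.0129,.0985])
E
```

```text
t 33.77 p [0.4316 0.0143 0.1388] xax [0.523 0.852 0.017] z [ 0.009  0.014 -1.   ] F [-0.3 -0.4  0.8] w 0.06 q [ 0.02  0.17 -0.34  1.05  0.01  0.57]
yaw 58.5 turn 0 shift before turn [-0.028  0.     0.672] after turn [-0.028  0.     0.672] d mm [ -0.9  -1.4 -40.3]
```

{"method": "play_rows", "body": {
  "deltas": [0.7,-0.03,-0.015,0.3,0,0.7,-0.01,-0.015,0.3,0,0.7,-0.01,-0.015,0.11,0,0,-0.01,-0.015,0.03,0,0,-0.01,-0.015,0.02,0,0,0,0,0.02,0,0,0,0,0,0]
}}

```text
clock: 34.65
eef_pos: [0.43, 0.0125, 0.0954]
tool_rot: [0.872, 0.49, 0.01, -0.002]
ft_force: [0.3, 0.2, -2.2]
grip_width: 0.0247
```

{"method": "play_rows", "body": {
  "deltas": [0,0,0,-0.4,0,0,0,0,-0.8,0,0,0,0,-0.8,0,0,0,0,-0.6,0,0,0,0,0,0]
}}

```text
clock: 35.28
eef_pos: [0.4275, 0.0106, 0.2567]
tool_rot: [0.871, 0.491, 0.01, -0.002]
ft_force: [0.9, -0.8, -0.3]
grip_width: 0.0253
```

```bash
python3 - <<'E'
from m import *
go([.545,-.1679,.25],86.2)
E
```

```text
t 35.27 p [0.4275 0.0106 0.2567] xax [0.518 0.855 0.02 ] z [ 0.017  0.013 -1.   ] F [ 0.9 -0.8 -0.3] w 0.0253 q [ 0.02  0.07 -0.13  1.35  0.01  0.56]
yaw 58.8 turn -27.4 shift before turn [-1.529  3.216  0.112] after turn [-2.838  2.151  0.112] d mm [ 117.5 -178.5   -6.7]
```

{"method": "play_rows", "body": {
  "deltas": [0,-0.38,0.8,0,0,0,-0.38,0.8,0,0,0,-0.38,0.8,0,0,0,-0.38,0.8,0,0,0,0,0,0,-9.1,0,0,0,0,-9.1,0,0,0,0,-9.1,0,0,0,0,0]
}}

```text
clock: 36.28
eef_pos: [0.5444, -0.1711, 0.242]
tool_rot: [0.725, 0.688, 0.007, -0.007]
ft_force: [0.1, -0.8, -1.2]
grip_width: 0.0254
```

```bash
python3 - <<'E'
from m import *
go([.545,-.1679,.1514],86.2)
E
```

```text
t 36.27 p [ 0.5444 -0.1711  0.242 ] xax [0.052 0.998 0.02 ] z [-0.    0.02 -1.  ] F [ 0.1 -0.8 -1.2] w 0.0254 q [-0.31  0.38  0.23  1.43  0.02 -0.26]
yaw 87.0 turn 0.8 shift before turn [0.053 0.007 1.51 ] after turn [0.053 0.006 1.51 ] d mm [  0.6   3.2 -90.6]
```

{"method": "play_rows", "body": {
  "deltas": [0,0,0,0.5,0.8,0,-0.02,-0.01,0.5,0,0,-0.02,-0.01,0.37,0,0,0,0,0.1,0]
}}

```text
clock: 36.78
eef_pos: [0.5419, -0.1708, 0.1487]
tool_rot: [0.734, 0.679, 0.006, -0.009]
ft_force: [0.0, -0.2, -1.4]
grip_width: 0.0251
```

```bash
python3 - <<'E'
from m import *
go([.6049,-.1719,.1514],86.2)
E
```

```text
t 36.77 p [ 0.5419 -0.1708  0.1487] xax [0.077 0.997 0.021] z [-0.003  0.021 -1.   ] F [ 0.  -0.2 -1.4] w 0.0251 q [-0.32  0.43  0.05  1.21  0.02 -0.24]
yaw 85.6 turn -0.6 shift before turn [ 0.062  1.049 -0.045] after turn [ 0.051  1.049 -0.045] d mm [63.  -1.1  2.7]
```

{"method": "play_rows", "body": {
  "deltas": [0,0,0.4,-0.03,-0.4,0,0,0.37,0,0,0,0,0.26,0.02,0]
}}

```text
clock: 37.15
eef_pos: [0.6038, -0.175, 0.1491]
tool_rot: [0.733, 0.68, 0.006, -0.009]
ft_force: [-0.5, -0.5, -1.3]
grip_width: 0.025
```

```bash
python3 - <<'E'
from m import *
go([.6049,-.1719,.1329],86.2)
E
```

```text
t 37.15 p [ 0.6038 -0.175   0.1491] xax [0.075 0.997 0.021] z [-0.004  0.022 -1.   ] F [-0.5 -0.5 -1.3] w 0.025 q [-0.29  0.55  0.25  1.28  0.02 -0.22]
yaw 85.7 turn -0.5 shift before turn [0.053 0.015 0.271] after turn [0.053 0.015 0.271] d mm [  1.1   3.1 -16.2]
```

{"method": "play_rows", "body": {
  "deltas": [0,0,0.02,0.15,0,0,0,0,0.12,0,0,0,0,0.06,0]
}}

```text
clock: 37.52
eef_pos: [0.6059, -0.1747, 0.1312]
tool_rot: [0.734, 0.679, 0.007, -0.008]
ft_force: [-4.9, 2.5, 20.0]
grip_width: 0.0253
```

{"method": "play_rows", "body": {
  "deltas": [0.5,0,0,0,0,0.5,0,0,0,0,0.5,0,0,-0.4,0,0.5,0,0,-0.8,0,0.7,0,0,-0.8,0]
}}

```text
clock: 38.15
eef_pos: [0.6012, -0.1763, 0.2486]
tool_rot: [0.734, 0.679, 0.003, -0.013]
ft_force: [1.1, -0.1, 0.0]
grip_width: 0.0587
```

{"method": "play_rows", "body": {
  "deltas": [0.7,-0.77,-0.22,0,0,0.7,-0.77,-0.22,0,0,0.7,-0.77,-0.22,0,0,0.7,-0.77,-0.22,0,0,0.7,-0.77,-0.22,0,3.7,0.7,0,0,0,0]
}}

```text
clock: 38.9
eef_pos: [0.5171, -0.4078, 0.2489]
tool_rot: [0.756, 0.655, 0.006, -0.009]
ft_force: [-0.2, -0.1, 0.2]
grip_width: 0.0596
```

```bash
cat >> m.py <<'E'
def blobs(c):
    im=c['color'].astype(int); hsv=cv2.cvtColor(c['color'],cv2.COLOR_BGR2HSV)
    br=((hsv[...,0]<14)&(hsv[...,1]>120)&(hsv[...,2]>50)).astype(np.uint8)*255
    gr=((im[...,0]>=im[...,2]-4)&(hsv[...,2]<170)).astype(np.uint8)*255
    for nm,m in(('brown',br),('grey',gr)):
        for k in cv2.findContours(m,cv2.RETR_EXTERNAL,cv2.CHAIN_APPROX_NONE)[0]:
            if cv2.contourArea(k)>250:
                r=cv2.minAreaRect(k); print(nm,cv2.boundingRect(k),np.round(r[0]),np.round(r[1]),round(r[2],1),np.round(onz(c,*r[0],.03 if nm=='brown' else .1)[:2],3))
E
python3 - <<'E'
from m import *
c=cam('wrist','w15'); st(); blobs(c); tab(c,[.448,-.404])
im=c['color'].astype(int); print((im[60:200:5,270:400:3,0]>=im[60:200:5,270:400:3,2]-4).astype(int))
E
```

```text
t 38.95 p [ 0.5179 -0.4062  0.2491] xax [0.14  0.99  0.021] z [-0.003  0.021 -1.   ] F [ 0.6  0.5 -0.9] w 0.0596 q [-0.67  0.59  0.57  1.57  0.01 -0.53]
brown (568, 226, 59, 60) [597. 256.] [59. 58.] 90.0 [ 0.611 -0.142]
brown (317, 92, 23, 69) [328. 126.] [17. 68.] 5.5 [ 0.45 -0.39]
brown (285, 89, 22, 69) [295. 123.] [17. 69.] 4.4 [ 0.443 -0.419]
grey (418, 225, 222, 94) [527. 277.] [227.  89.] 6.3 [ 0.59  -0.248]
grey (291, 80, 39, 86) [311. 122.] [40. 79.] 28.3 [ 0.445 -0.403]
grey (0, 0, 640, 480) [320. 240.] [479. 639.] 90.0 [ 0.533 -0.41 ]
pred px 310 126
102 [(np.int64(306), np.int64(321))] [[0.4334, -0.3997]]
108 [(np.int64(306), np.int64(320))] [[0.4369, -0.4005]]
114 [(np.int64(293), np.int64(320))] [[0.44, -0.4052]]
120 [(np.int64(292), np.int64(330))] [[0.444, -0.4029]]
126 [(np.int64(291), np.int64(329))] [[0.4476, -0.4041]]
132 [(np.int64(291), np.int64(329))] [[0.4514, -0.4047]]
138 [(np.int64(303), np.int64(326))] [[0.4555, -0.4024]]
144 [(np.int64(303), np.int64(317))] [[0.4589, -0.4059]]
150 [(np.int64(302), np.int64(316))] [[0.4626, -0.4071]]
[[0 0 0 ... 0 0 0]
 [0 0 0 ... 0 0 0]
 [0 0 0 ... 0 0 0]
 ...
 [0 0 0 ... 0 0 0]
 [0 0 0 ... 0 0 0]
 [0 0 0 ... 0 0 0]]
```

```bash
python3 - <<'E'
from m import *
c=load('wrist'); print(np.round(ray(c,320,240)[0],3))
def ext(ctr,yaw):
  for s in(1,-1):
    a=np.radians(yaw); e=np.array([np.cos(a),np.sin(a)])*s
    # C bar surface: centreline radius 29, bar r 6, material outside gap z in[-16,+8] at +x
    P=[]
    for t in np.radians(np.arange(0,360,3)):
        if -0.47-.2<t<.2: pass
        x,z=29*np.cos(t),29*np.sin(t)
        if x>0 and -22<z<14: continue
        for q in np.radians(np.arange(0,360,15)):
            rr=29+6*np.cos(q)
            P.append([*(ctr+e*rr*np.cos(t)/1000),.068+rr*np.sin(t)/1000])
    v=proj(c,P); print(s,'v range',v[:,1].min().round(1),v[:,1].max().round(1),'u at ends',v[v[:,1].argmin(),0].round(),v[v[:,1].argmax(),0].round())
k=onz(c,311.5,125,.036)[:2]; print(k); ext(k,-13); ext(np.array([.4476,-.404]),-13)
# shadow-free colour samples inside the C plane seen obliquely: columns of scene cam
s=cam('scene'); print(proj(s,[[.4476,-.404,.068],[.4476,-.404,.13],[.478,-.411,.064],[.418,-.397,.064]]))
x,y=proj(s,[[.4476,-.404,.068]])[0].astype(int); np.set_printoptions(linewidth=200)
im=s['color'].astype(int); print((im[y-24:y+24,x-16:x+16,2]-im[y-24:y+24,x-16:x+16,0]))
E
```

```text
[ 0.447 -0.399  0.392]
[ 0.44716745 -0.404542  ]
1 v range 78.2 165.4 u at ends 314.0 308.0
-1 v range 82.6 169.2 u at ends 314.0 308.0
1 v range 78.7 165.9 u at ends 315.0 308.0
-1 v range 83.1 169.7 u at ends 314.0 308.0
[[185.43399406 249.27741586]
 [182.5549467  232.26860815]
 [183.93601841 257.3022894 ]
 [187.26480692 243.76557758]]
[[33 30 29 ... 72 71 73]
 [55 69 67 ... 73 73 73]
 [72 76 76 ... 73 72 72]
 ...
 [71 73 77 ... 78 78 78]
 [74 77 65 ... 75 74 75]
 [81 82 59 ... 75 76 75]]
```

```bash
python3 - <<'E'
from m import *
go([.4474,-.4042,.145],77)
E
```

```text
t 39.0 p [ 0.5187 -0.4048  0.2493] xax [0.138 0.99  0.021] z [-0.003  0.022 -1.   ] F [ 0.8  0.8 -0.8] w 0.0598 q [-0.67  0.59  0.57  1.57  0.02 -0.53]
yaw 82.1 turn 5.1 shift before turn [-0.154 -1.178  1.739] after turn [-0.257 -1.16   1.739] d mm [ -71.3    0.6 -104.3]
```

{"method": "play_rows", "body": {
  "deltas": [0.7,-0.08,-0.6,0,0,0.7,-0.08,-0.58,0.3,0,0.7,0,0,0.6,5.1,0.7,0,0,0.6,0,0.7,0,0,0.2,0]
}}

```text
clock: 39.62
eef_pos: [0.4499, -0.3956, 0.1473]
tool_rot: [0.78, 0.626, 0.007, -0.007]
ft_force: [-0.4, -0.1, 0.4]
grip_width: 0.0592
```

```bash
python3 - <<'E'
from m import *
c=cam('wrist'); go([.4474,-.4042,.0975],77)
tab(c,[.4474,-.4042])
E
```

```text
t 39.67 p [ 0.45   -0.3956  0.1467] xax [0.216 0.976 0.02 ] z [ 0.001  0.02  -1.   ] F [-0.5  0.6 -0.5] w 0.0597 q [-0.73  0.49  0.15  1.24  0.02 -0.51]
yaw 77.5 turn 0.5 shift before turn [-0.15  -0.011  0.82 ] after turn [-0.15 -0.01  0.82] d mm [ -2.6  -8.6 -49.2]
pred px 301 287
263 [(np.int64(277), np.int64(328))] [[0.4363, -0.401]]
269 [(np.int64(276), np.int64(329))] [[0.439, -0.4016]]
275 [(np.int64(274), np.int64(329))] [[0.4417, -0.4027]]
281 [(np.int64(274), np.int64(329))] [[0.4445, -0.4034]]
287 [(np.int64(274), np.int64(329))] [[0.4473, -0.404]]
293 [(np.int64(274), np.int64(328))] [[0.45, -0.4049]]
299 [(np.int64(291), np.int64(325))] [[0.4536, -0.4025]]
305 [] []
311 [] []
```

{"method": "play_rows", "body": {
  "deltas": [0.7,-0.14,-0.04,0.3,0,0.7,0.01,-0.015,0.35,0,0.7,0.01,-0.015,0.2,0,0,0.01,-0.015,0.03,0,0,0.01,-0.015,0.02,0,0,0,0,0.02,0,0,0,0,0,0]
}}

```text
clock: 40.55
eef_pos: [0.4492, -0.4001, 0.098]
tool_rot: [0.778, 0.628, 0.008, -0.001]
ft_force: [-0.1, -0.0, -1.4]
grip_width: 0.0252
```

{"method": "play_rows", "body": {
  "deltas": [0,0,0,-0.4,0,0,0,0,-0.8,0,0,0,0,-0.8,0,0,0,0,-0.6,0,0,0,0,0,0]
}}

```text
clock: 41.18
eef_pos: [0.4466, -0.4011, 0.2562]
tool_rot: [0.778, 0.628, 0.008, -0.003]
ft_force: [0.8, -0.2, -1.7]
grip_width: 0.0251
```

```bash
python3 - <<'E'
from m import *
c=cam('wrist','w16'); go([.5409,-.2298,.245],86.2)
im=c['color'].astype(int)
for n in('w16','w13','w11'):
    im=cv2.imread(f'pics/{n}.png').astype(int); print(n,(im[200:300:5,310:342:3,2]-im[200:300:5,310:342:3,0]).tolist())
E
```

```text
t 41.23 p [ 0.4459 -0.4004  0.254 ] xax [0.21  0.977 0.018] z [ 0.005  0.018 -1.   ] F [ 0.2  0.8 -2.5] w 0.0254 q [-0.74  0.44  0.35  1.49  0.02 -0.53]
yaw 77.9 turn -8.3 shift before turn [3.113 0.95  0.15 ] after turn [2.942 1.392 0.15 ] d mm [ 95.  170.6  -9. ]
w16 [[56, 55, 52, 46, 48, 48, 45, 50, 47, 45, 48], [79, 93, 95, 62, 29, 28, 60, 93, 90, 88, 92], [53, 34, -3, -4, -4, -4, -6, -5, 63, 99, 102], [51, -2, -2, -7, -6, -6, -6, -6, -8, 75, 102], [52, -6, -7, -2, -5, -7, -4, -4, -6, 6, 91], [43, -4, -5, -5, -8, -8, -5, -9, -6, 0, 88], [43, -3, -5, -7, -7, -7, -8, -7, -9, -1, 85], [44, -3, -4, -8, -8, -7, -10, -8, -7, -4, 85], [38, -5, -5, -4, -4, -7, -7, -7, -6, -7, 85], [39, -7, -4, -9, -11, -10, -9, -9, -7, -8, 73], [33, -2, -6, -8, -10, -8, -10, -11, -12, -8, 64], [35, -7, -6, -10, -6, -9, -11, -9, -9, -8, 64], [39, -6, -7, -5, -10, -11, -9, -9, -11, -9, 63], [30, -6, -8, -7, -8, -10, -10, -10, -10, -8, 66], [29, -6, -4, -9, -9, -8, -10, -12, -8, -11, 67], [30, -7, -10, -10, -6, -11, -12, -10, -10, -8, 68], [23, -2, -6, -6, -12, -7, -5, -5, -1, -2, 75], [19, -5, -6, -5, -6, 
[... 1321 characters left out ...]
62, -4, -3, -4, -7, -9, -7, -8, -6, 24, 101], [60, -3, -7, -6, -4, -6, -5, -10, -8, 1, 97], [58, -5, -4, -6, -5, -9, -7, -8, -6, -1, 94], [58, -7, -6, -3, -4, -10, -8, -9, -8, -4, 94], [46, -7, -6, -3, -5, -8, -9, -9, -9, -6, 90], [52, -6, -2, -6, -7, -9, -6, -14, -5, -9, 94], [46, -8, -5, -9, -10, -13, -13, -12, -12, -7, 79], [90, -8, -3, -3, -9, -4, -6, -10, -9, -11, 72], [44, -7, -8, -6, -8, -3, -10, -5, -7, -7, 72], [51, -5, -7, -4, -3, -4, -7, -6, -3, -7, 71], [49, -1, -9, -6, -4, -9, -7, -3, -4, -3, 77], [46, -7, -3, -10, -6, -4, -8, -7, -3, -2, 76], [47, -5, -5, -6, -7, -7, -6, -7, -3, -4, 80], [50, -4, -5, -6, -4, -8, -3, -6, -5, -4, 78], [50, -4, -5, -7, -8, -7, -6, -9, -5, -3, 79]]
```

{"method": "play_rows", "body": {
  "deltas": [0,0.75,0.24,0,0,0,0.75,0.24,0,0,0,0.75,0.24,0,0,0,0.75,0.24,0,0,0,0,0,0,-8.3,0,0,0,0,0]
}}

```text
clock: 41.98
eef_pos: [0.5374, -0.2293, 0.2417]
tool_rot: [0.73, 0.683, 0.004, -0.016]
ft_force: [-0.7, -0.4, -1.4]
grip_width: 0.0254
```

```bash
python3 - <<'E'
from m import *
go([.5409,-.2338,.154],86.2)
E
```

```text
t 41.98 p [ 0.5374 -0.2293  0.2417] xax [0.067 0.997 0.028] z [-0.016  0.03  -0.999] F [-0.7 -0.4 -1.4] w 0.0254 q [-0.41  0.43  0.3   1.47  0.02 -0.35]
yaw 86.1 turn -0.1 shift before turn [-0.071  0.063  1.461] after turn [-0.071  0.063  1.461] d mm [  3.5  -4.5 -87.7]
```

{"method": "play_rows", "body": {
  "deltas": [0,-0.05,0.05,0.5,0,0,0,-0.01,0.5,0,0,0,-0.01,0.37,0,0,0,0,0.08,0]
}}

```text
clock: 42.48
eef_pos: [0.5342, -0.2304, 0.1472]
tool_rot: [0.735, 0.678, 0.003, -0.02]
ft_force: [-0.2, 0.3, -1.9]
grip_width: 0.0254
```

```bash
python3 - <<'E'
from m import *
go([.604,-.2345,.154],86.2)
E
```

```text
t 42.48 p [ 0.5342 -0.2304  0.1472] xax [0.08  0.996 0.031] z [-0.023  0.033 -0.999] F [-0.2  0.3 -1.9] w 0.0254 q [-0.42  0.47  0.12  1.25  0.02 -0.34]
yaw 85.4 turn -0.8 shift before turn [ 0.025  1.165 -0.113] after turn [ 0.009  1.166 -0.113] d mm [69.8 -4.1  6.8]
```

{"method": "play_rows", "body": {
  "deltas": [0,0,0,-0.12,-0.5,0,0.01,0.4,-0.01,0,0,0,0.4,-0.01,0,0,0,0.32,0,0]
}}

```text
clock: 42.98
eef_pos: [0.603, -0.2373, 0.1592]
tool_rot: [0.734, 0.679, 0.004, -0.018]
ft_force: [-0.9, -0.5, -1.6]
grip_width: 0.025
```

```bash
python3 - <<'E'
from m import *
go([.604,-.2345,.135],86.2)
E
```

```text
t 42.98 p [ 0.603  -0.2373  0.1592] xax [0.077 0.997 0.03 ] z [-0.019  0.031 -0.999] F [-0.9 -0.5 -1.6] w 0.025 q [-0.39  0.6   0.36  1.36  0.02 -0.31]
yaw 85.6 turn -0.6 shift before turn [0.048 0.013 0.403] after turn [0.048 0.013 0.403] d mm [  1.    2.8 -24.2]
```

{"method": "play_rows", "body": {
  "deltas": [0,0.02,0.02,0.2,0,0,0,0,0.15,0,0,0,0,0.06,0]
}}

```text
clock: 43.35
eef_pos: [0.6046, -0.236, 0.1354]
tool_rot: [0.734, 0.679, 0.004, -0.016]
ft_force: [-0.5, 0.8, -1.2]
grip_width: 0.0249
```

```bash
python3 - <<'E'
from m import *
go([.604,-.2345,.135],86.2)
E
```

```text
t 43.35 p [ 0.6046 -0.236   0.1354] xax [0.078 0.997 0.029] z [-0.016  0.03  -0.999] F [-0.5  0.8 -1.2] w 0.0249 q [-0.38  0.61  0.32  1.3   0.02 -0.31]
yaw 85.5 turn -0.7 shift before turn [ 0.024 -0.011  0.006] after turn [ 0.024 -0.011  0.006] d mm [-0.6  1.5 -0.4]
```

{"method": "play_rows", "body": {
  "deltas": [0,0,0,0.05,0,0,0,0,0.03,0,0.5,0,0,0,0,0.5,0,0,0,0,0.5,0,0,-0.4,0,0.5,0,0,-0.8,0,0.7,0,0,-0.8,0,0.7,0,0,-0.8,0]
}}

```text
clock: 44.35
eef_pos: [0.603, -0.2404, 0.3016]
tool_rot: [0.734, 0.678, 0.003, -0.02]
ft_force: [1.4, 0.4, 0.6]
grip_width: 0.0596
```

{"method": "play_rows", "body": {
  "deltas": [0.7,0.85,-0.45,0,0,0.7,0.85,-0.45,0,0,0.7,0.85,-0.45,0,0,0.7,0.85,-0.4,0,0,0.7,0.88,-0.2,0,0,0.7,0.88,-0.2,0,0,0.7,0.88,-0.2,0,0,0.7,0.88,0,0,0,0.7,0.88,0,0,0,0.7,0.88,0,0,0,0.7,0.88,0,0,0,0.7,0.88,0,0,0]
}}

```text
clock: 45.85
eef_pos: [0.517, 0.407, 0.3276]
tool_rot: [0.738, 0.675, 0.009, -0.011]
ft_force: [0.7, 0.5, 0.5]
grip_width: 0.06
```

{"method": "play_rows", "body": {
  "deltas": [0.7,0,0,0.2,-9.2,0.7,0,0,0.2,-9.2,0.7,0,0,0.2,-9.1,0.7,0,0,0,0]
}}

```text
clock: 46.35
eef_pos: [0.5159, 0.4138, 0.2855]
tool_rot: [0.548, 0.837, 0.009, -0.01]
ft_force: [-0.5, -0.8, -0.2]
grip_width: 0.06
```

```bash
python3 - <<'E'
from m import *
c=cam('wrist','w17'); st(); blobs(c); tab(c,[.446,.395])
E
```

```text
t 46.4 p [0.5162 0.414  0.2863] xax [-0.399  0.916  0.027] z [-0.005  0.027 -1.   ] F [0.4 0.2 0.1] w 0.0598 q [0.66 0.57 0.64 1.63 0.02 0.25]
brown (585, 371, 48, 44) [612. 390.] [62. 13.] 38.7 [0.6   0.847]
brown (309, 88, 19, 64) [318. 119.] [17. 63.] 1.1 [0.45  0.386]
grey (0, 289, 640, 191) [320. 384.] [190. 639.] 90.0 [0.681 0.486]
grey (575, 232, 65, 98) [607. 280.] [97. 64.] 90.0 [0.475 0.689]
grey (6, 184, 127, 156) [ 70. 262.] [125. 156.] 1.0 [0.649 0.233]
grey (0, 91, 77, 97) [ 38. 139.] [96. 76.] 90.0 [0.555 0.185]
grey (320, 80, 34, 77) [336. 118.] [33. 76.] 0.0 [0.444 0.399]
pred px 332 118
94 [(np.int64(328), np.int64(342))] [[0.4297, 0.3897]]
100 [(np.int64(328), np.int64(342))] [[0.4334, 0.3913]]
106 [(np.int64(328), np.int64(342))] [[0.4372, 0.393]]
112 [(np.int64(321), np.int64(352))] [[0.4406, 0.3957]]
118 [(np.int64(320), np.int64(354))] [[0.4442, 0.3978]]
124 [(np.int64(320), np.int64(353))] [[0.4483, 0.3992]]
130 [(np.int64(321), np.int64(352))] [[0.4522, 0.4009]]
136 [(np.int64(326), np.int64(340))] [[0.4571, 0.4003]]
142 [(np.int64(327), np.int64(340))] [[0.461, 0.4024]]
```

```bash
python3 - <<'E'
from m import *
go([.446,.3985,.145])
E
```

```text
t 46.4 p [0.5162 0.414  0.2863] xax [-0.399  0.916  0.027] z [-0.005  0.027 -1.   ] F [0.4 0.2 0.1] w 0.0598 q [0.66 0.57 0.64 1.63 0.02 0.25]
yaw 113.6 turn 0 shift before turn [ 0.231 -1.175  2.356] after turn [ 0.231 -1.175  2.356] d mm [ -70.2  -15.5 -141.3]
```

{"method": "play_rows", "body": {
  "deltas": [0.55,0.11,-0.6,0.2,0,0.55,0.11,-0.57,0.4,0,0.55,0,0,0.6,0,0.55,0,0,0.6,0,0.55,0,0,0.4,0,0.55,0,0,0.1,0]
}}

```text
clock: 47.15
eef_pos: [0.4477, 0.4032, 0.1512]
tool_rot: [0.555, 0.832, 0.016, -0.008]
ft_force: [1.4, -0.2, -0.6]
grip_width: 0.0468
```

```bash
python3 - <<'E'
from m import *
c=cam('wrist','w18'); go([.446,.3985,.0975]); tab(c,[.446,.3985])
E
```

```text
t 47.2 p [0.4479 0.4034 0.1513] xax [-0.384  0.923  0.031] z [ 0.005  0.036 -0.999] F [ 0.3 -1.  -0.2] w 0.0471 q [0.72 0.46 0.12 1.2  0.02 0.33]
yaw 112.6 turn 0 shift before turn [-0.063 -0.06   0.897] after turn [-0.063 -0.06   0.897] d mm [ -1.9  -4.9 -53.8]
pred px 312 275
251 [(np.int64(288), np.int64(337))] [[0.4352, 0.3942]]
257 [(np.int64(287), np.int64(338))] [[0.4378, 0.3953]]
263 [(np.int64(286), np.int64(340))] [[0.4404, 0.3966]]
269 [(np.int64(286), np.int64(340))] [[0.4431, 0.3977]]
275 [(np.int64(286), np.int64(339))] [[0.4459, 0.3985]]
281 [(np.int64(286), np.int64(339))] [[0.4486, 0.3996]]
287 [(np.int64(288), np.int64(337))] [[0.4513, 0.4008]]
293 [] []
299 [] []
```

{"method": "play_rows", "body": {
  "deltas": [0.55,-0.08,-0.08,0.3,0,0.55,-0.02,-0.015,0.35,0,0.55,-0.02,-0.015,0.22,0,0,-0.01,-0.015,0.03,0,0,-0.01,-0.015,0.02,0,0,0,0,0.02,0,0,0,0,0,0]
}}

```text
clock: 48.08
eef_pos: [0.4493, 0.3981, 0.1032]
tool_rot: [0.557, 0.83, 0.024, -0.006]
ft_force: [-0.2, 1.3, -1.4]
grip_width: 0.0252
```

{"method": "play_rows", "body": {
  "deltas": [0,0,0,-0.4,0,0,0,0,-0.8,0,0,0,0,-0.8,0,0,0,0,-0.6,0,0,0,0,0,0]
}}

```text
clock: 48.7
eef_pos: [0.4453, 0.3908, 0.2598]
tool_rot: [0.557, 0.83, 0.021, -0.007]
ft_force: [0.1, -1.0, -0.7]
grip_width: 0.0249
```

```bash
python3 - <<'E'
from m import *
c=cam('wrist','w19'); go([.48,.2,.26]); go([.5573,.0177,.25],86.2)
E
```

```text
t 48.75 p [0.4445 0.3902 0.2575] xax [-0.38   0.924  0.035] z [ 0.009  0.041 -0.999] F [-0.  -0.2 -2.7] w 0.025 q [0.71 0.39 0.28 1.43 0.03 0.32]
yaw 112.4 turn 0 shift before turn [-3.157 -0.659 -0.041] after turn [-3.157 -0.659 -0.041] d mm [  35.5 -190.2    2.5]
t 48.75 p [0.4445 0.3902 0.2575] xax [-0.38   0.924  0.035] z [ 0.009  0.041 -0.999] F [-0.  -0.2 -2.7] w 0.025 q [0.71 0.39 0.28 1.43 0.03 0.32]
yaw 112.4 turn 26.2 shift before turn [-6.457 -0.624  0.126] after turn [-6.07   2.287  0.126] d mm [ 112.8 -372.5   -7.5]
```

{"method": "play_rows", "body": {
  "deltas": [0,-0.72,-0.12,0,0,0,-0.72,-0.12,0,0,0,-0.72,-0.12,0,0,0,-0.72,-0.12,0,0,0,-0.72,-0.03,0,0,0,-0.72,-0.03,0,0,0,-0.72,-0.03,0,0,0,-0.72,-0.03,0,0,0,-0.65,-0.03,0,0]
}}

```text
clock: 49.88
eef_pos: [0.5492, 0.0109, 0.2189]
tool_rot: [0.553, 0.833, 0.006, -0.02]
ft_force: [0.2, -0.3, -1.3]
grip_width: 0.025
```

{"method": "play_rows", "body": {
  "deltas": [0,0,0,0,8.7,0,0,0,0,8.7,0,0,0,0,8.7,0,0,0,0,0]
}}

```text
clock: 50.38
eef_pos: [0.5449, 0.0071, 0.2071]
tool_rot: [0.734, 0.679, -0.006, -0.027]
ft_force: [-0.0, -0.2, -2.1]
grip_width: 0.0248
```

```bash
python3 - <<'E'
from m import *
c=cam('wrist','w20'); go([.5573,.0177,.16],86.2)
E
```

```text
t 50.42 p [0.5447 0.0071 0.207 ] xax [0.077 0.997 0.029] z [-0.046  0.032 -0.998] F [-0.2  0.6 -1.8] w 0.0247 q [-0.    0.38  0.13  1.37  0.03  0.07]
yaw 85.6 turn -0.6 shift before turn [0.192 0.195 0.784] after turn [0.189 0.197 0.784] d mm [ 12.6  10.6 -47. ]
```

{"method": "play_rows", "body": {
  "deltas": [0,0.15,0.15,0,0,0,0,0.03,0.4,0,0,0,0.03,0.3,0,0,0,0,0,0]
}}

```text
clock: 50.92
eef_pos: [0.558, 0.0192, 0.1621]
tool_rot: [0.731, 0.682, -0.005, -0.028]
ft_force: [0.2, -0.5, -0.9]
grip_width: 0.025
```

```bash
python3 - <<'E'
from m import *
go([.5573,.0177,.159],86.2);go([.621,.0138,.159],86.2)
E
```

```text
t 50.92 p [0.558  0.0192 0.1621] xax [0.07  0.997 0.03 ] z [-0.046  0.033 -0.998] F [ 0.2 -0.5 -0.9] w 0.025 q [0.02 0.43 0.09 1.28 0.03 0.08]
yaw 86.0 turn -0.2 shift before turn [-0.026 -0.01   0.052] after turn [-0.026 -0.01   0.052] d mm [-0.7 -1.5 -3.1]
t 50.92 p [0.558  0.0192 0.1621] xax [0.07  0.997 0.03 ] z [-0.046  0.033 -0.998] F [ 0.2 -0.5 -0.9] w 0.025 q [0.02 0.43 0.09 1.28 0.03 0.08]
yaw 86.0 turn -0.2 shift before turn [-0.017  1.054  0.052] after turn [-0.02   1.054  0.052] d mm [63.  -5.4 -3.1]
```

{"method": "play_rows", "body": {
  "deltas": [0,-0.03,0.4,0,0,0,-0.02,0.37,0,0,0,0,0.28,0,0]
}}

```text
clock: 51.3
eef_pos: [0.6229, 0.0135, 0.1613]
tool_rot: [0.729, 0.684, -0.004, -0.027]
ft_force: [0.5, 0.8, -2.3]
grip_width: 0.0246
```

```bash
python3 - <<'E'
from m import *
go([.621,.0138,.140],86.2)
E
```

```text
t 51.3 p [0.6229 0.0135 0.1613] xax [0.065 0.997 0.031] z [-0.044  0.034 -0.998] F [ 0.5  0.8 -2.3] w 0.0246 q [0.01 0.56 0.29 1.35 0.03 0.07]
yaw 86.3 turn 0.1 shift before turn [ 0.003 -0.032  0.355] after turn [ 0.003 -0.032  0.355] d mm [ -1.9   0.3 -21.3]
```

{"method": "play_rows", "body": {
  "deltas": [0,0,-0.02,0.17,0,0,0,-0.01,0.14,0,0,0,0,0.08,0]
}}

```text
clock: 51.68
eef_pos: [0.6212, 0.015, 0.139]
tool_rot: [0.729, 0.684, -0.003, -0.026]
ft_force: [-3.1, -1.6, 19.1]
grip_width: 0.025
```

```bash
python3 - <<'E'
from m import *
go([.621,.0138,.140],86.2)
E
```

```text
t 51.67 p [0.6212 0.015  0.139 ] xax [0.064 0.997 0.031] z [-0.04   0.034 -0.999] F [-3.1 -1.6 19.1] w 0.025 q [0.01 0.56 0.25 1.29 0.03 0.07]
yaw 86.4 turn 0.2 shift before turn [-0.021 -0.002 -0.016] after turn [-0.021 -0.002 -0.016] d mm [-0.2 -1.2  1. ]
```

{"method": "play_rows", "body": {
  "deltas": [0.5,0,0,0,0,0.5,0,0,0,0,0.5,0,0,-0.4,0,0.5,0,0,-0.8,0,0.7,0,0,-0.8,0,0.7,0,-0.5,-0.3,0,0.7,0,-0.8,0,0,0.7,0,-0.8,0,0,0.7,0,-0.8,0,0,0.7,0,0,0,0,0.7,0,0,0,0]
}}

```text
clock: 53.05
eef_pos: [0.4465, 0.0217, 0.2894]
tool_rot: [0.728, 0.685, -0.002, -0.026]
ft_force: [-0.2, -0.5, 0.6]
grip_width: 0.0601
```

```bash
python3 - <<'E'
from m import *
st(); s=cam('scene','sF'); t=cam('top','tF')
a=cv2.resize(s['color'][200:315,160:470],(800,297),interpolation=cv2.INTER_CUBIC)
b=cv2.resize(t['color'][185:305,95:445],(800,274),interpolation=cv2.INTER_CUBIC)
cv2.imwrite('pics/final.png',cv2.vconcat([a,b]))
E
```

```text
t 53.05 p [0.4465 0.0217 0.2894] xax [0.062 0.998 0.032] z [-0.038  0.034 -0.999] F [-0.2 -0.5  0.6] w 0.0601 q [0.02 0.15 0.04 1.5  0.04 0.09]
```

View pics/final.png

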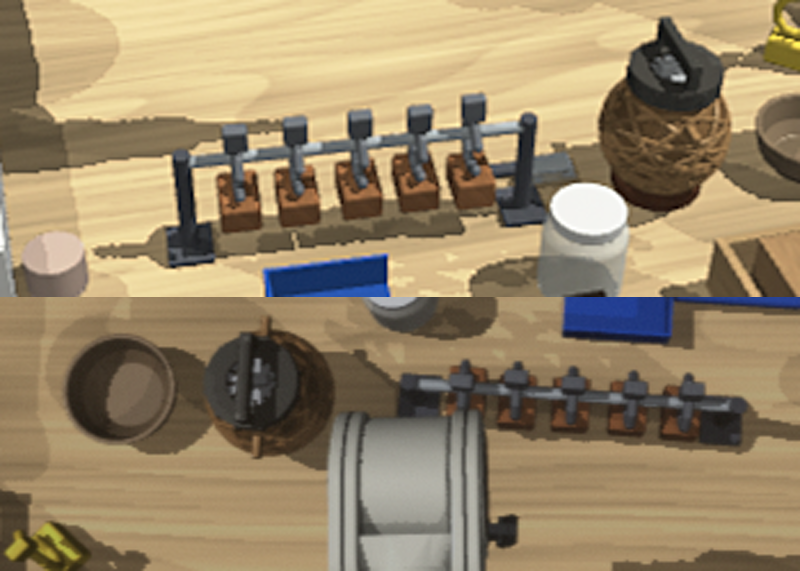

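```bash
python3 -c "
from h import *
ticket.job_done(); st()"
```

```text
the job is handed in; nothing more can be done
the job is handed in; nothing more can be done
```

The feeding station is set up and I handed the job in at about 53 s of the 210 s allowed; the hand-in gives no verdict.

- **Grille:** it lies flat in the hay ball's mouth. A close picture showed it level and centred, and it touched down at the expected height.
- **Ring:** it went on with the bar 76 degrees anticlockwise from the ribs, then turned clockwise to home. Gripper yaw and the close picture put the bar within about 1 degree of the rib line. My rib-line estimate (-1.5 degrees) came from one picture. The final pictures were too coarse to confirm better than a degree or two.
- **Hangers:** all five grey hangers were there and now hang on the rail by their C's, about 60 mm apart. Four came to rest on the rod with a clear upward force. The fourth (the right-hand one) showed no contact when I first checked, so I lowered it about 5 mm more and let go without measuring again. The final pictures show it hanging like the others.
- **Other things:** I left the yellow look-alike alone. The final views show it, the bowl, pellet tub and salt lick in place. They only partly show the scoop, comb and litter pan.

The highest force I read at the checks between moves was about 20 N. The tool tilted by up to about 3 degrees as the run went on, without affecting any placement that I could see.

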